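# Service the bench vacuum pump

## Task

Switch the bench pump off at its rocker (press the end with the ring until it snaps over), then pull every spent filter cartridge out of the manifold and put them all in the steel tray. With the tray loaded, turn the pump's flywheel clockwise by its knob until it has just gone over the stiff compression point and turns easily again - stop there, do not run it on - and last of all switch the pump on again (end with the bar). Leave everything else on the bench as it stands.

Things in the scene. Friction and masses are not known exactly. Their poses are not given: they have to be found in the camera images.
- manifold: fixed aluminium block 90 (x) x 260 (y) x 45 mm tall; origin at the centre of its underside. Five 27 mm square sockets in a row along its y axis, 50 mm apart, the third at its centre; 3 to 5 hold a cartridge, the rest are empty. A sprung ball in each holds the cartridge's foot: pulled straight up, it resists by 5 to 15 N over the first 12 mm, then lets go; the foot is clear after 35 mm.
- cart0_grip (a point): spent filter cartridge (white, 90 mm tall, 60 to 110 g; None if absent), the middle of its handle. Along its z from the bottom: steel foot and stem, 24 mm square (0-32 mm, in the socket), collar 36 mm square (32-38), plain handle 26 mm square (38-90); the point is at 64. Seated: at manifold x 0, y -100, z 77 mm. Grip across the row (manifold x): neighbours are 24 mm off along it, nothing over 50 mm tall within 85 mm across.
- cart1_grip (a point): cartridge like cart0, same point, axes and sizes; seated at manifold x 0, y -50, z 77 mm. None if absent.
- cart2_grip (a point): cartridge like cart0, same point, axes and sizes; seated at manifold x 0, y 0, z 77 mm. None if absent.
- cart3_grip (a point): cartridge like cart0, same point, axes and sizes; seated at manifold x 0, y 50, z 77 mm. None if absent.
- cart4_grip (a point): cartridge like cart0, same point, axes and sizes; seated at manifold x 0, y 100, z 77 mm. None if absent.
- tray: loose open steel tray, 220 (x) x 160 (y) x 50 mm tall, walls and floor 4 mm thick, 0.7 kg; origin at the centre of its underside. It may get knocked. Cartridges may stand or lie in it.
- wheel_axis (a point): point on the fixed pump's vertical shaft, level with the flywheel's face, 105 mm above the table; x and y axes as the pump's. The pump is a finned grey casting with a steel flywheel, 170 mm across, lying flat on top; nothing on it but the knob is higher than that face (hub 3 mm more).
- knob (a point): middle of the flywheel's upright hand knob, a black cylinder 26 mm across and 50 mm tall that stands on the wheel's face, its axis 60 mm from the shaft. The point is 25 mm above the face (130 mm above the table). The knob spins freely on its own pin and can be gripped from any side.
- flywheel (a joint): angle of the flywheel (rad), grows clockwise seen from above; its zero means nothing. Drag about 3 N at the knob; stays where left. Somewhere 0.8 to 1.6 rad on from its start it goes over compression: for 0.3 rad the push needed rises to about 10 N and falls off up to dead centre, then for 0.3 rad the piston pushes the wheel on (by itself up to 0.4 rad). Just past: 0.05 to 0.6 rad beyond dead centre.
- piston_tip (a point): brass tip of the pump's horizontal piston rod, 14 mm across, 80 mm above the table, at the far side (pump +x) beneath the wheel's rim: at rest 111 mm from the shaft; it moves 8 mm outwards as the wheel comes up to dead centre, and back in the 0.3 rad after it. Not to be handled.
- rocker (a joint): angle of the pump's black rocker switch (rad): 0 = on (bar end in), 0.4 = off (ring end in). It snaps: 10 to 18 N on an end takes it past the middle (0.2), then it drops over by itself and stays. The rocker is 100 mm long (along the line of its two end points), 40 mm wide, on a fixed grey box 66 x 140 mm, 40 mm tall.
- bar_end (a point): point on the rocker's upper face, on the half marked with a white bar, 38 mm from its pivot: press here for on. When in, it is level and 55 mm above the table; when out, about 15 mm higher, the face rising outwards at 0.4 rad.
- ring_end (a point): point on the rocker's upper face, on the half marked with a white ring, 38 mm from its pivot: press here for off. When in, it is level and 55 mm above the table; when out, about 15 mm higher, the face rising outwards at 0.4 rad.
- beaker: bystander: glass beaker, 66 mm across, 85 mm tall; origin at the centre of its underside. To be left alone.
- washbottle: bystander: white wash bottle, 64 mm across, 150 mm tall; origin at the centre of its underside. To be left alone.
- jar: bystander: amber glass jar, 70 mm across, 90 mm tall; origin at the centre of its underside. To be left alone.
- tipbox: bystander: grey pipette-tip box, 85 x 120 x 50 mm; origin at the centre of its underside. To be left alone.
- marker: bystander: lab marker pen lying down, 130 mm long, 17 mm thick; origin at the centre of its underside. To be left alone.
- vial: bystander: small white sample jar, 44 mm across, 65 mm tall; origin at the centre of its underside. To be left alone.
- tuberack: bystander: grey tube rack with capped tubes, 75 x 190 x 100 mm; origin at the centre of its underside. To be left alone.
There are look-alikes about, which are no part of the job. What is shaped like the part that bears rocker but green or pink is not meant.

How it is judged:
By the outcome, as a careful person would: the job done as asked, in the order asked, and still so for the second after the job is handed in, with the robot touching nothing.
Of cart0, cart1, cart2, cart3, cart4 only 3 to 5 are there at a start; the rules pass over those that are not, and their reading is None.
At some moment in a run one of tray may be knocked a few centimetres aside while the robot is not near it.
Once in a run the grip may slacken for a moment while it holds something.
It also fails if it takes over 210 s, if anything falls off the work surface, if the arm or the gripper's body presses on something with over 40 N, if the wrist force passes 120 N, or if a joint passes its speed limit or range.

## Robot

A 6-joint arm with a two-finger parallel gripper is mounted at the origin on the work surface. World frame = base frame: x ahead of the robot, y to its left, z up, the work surface at z = 0. Lengths are in m, angles in rad, forces in N, time in s.
With the tool pointing down it reaches from about 0.225 to 0.875 m from the base axis. Payload 3.4 kg.
Tool frame: the origin (TCP) lies at the very end of the fingers, on their centre line; the grasp point (between the pads) lies 19 mm behind it (robot.grasp_offset is the distance from the TCP to the grasp point, in m); z points along the fingers, x is the direction in which the jaws open and shut, and the axes are right-handed (so a half turn about z gives the same grasp; the last joint's range is limited). The gripper opens to 85 mm and grips with 20 to 120 N. Pads are 22 mm wide; open, the fingers measure 114 mm over their backs; the gripper's body (76 mm by 85 mm) begins 54 mm behind the grasp point. The pads swing forward as they close: fully open they stand 13 mm farther back than shut.
Start: joints at [-0.121, 0.276, 1.505, -0, 1.361, -0.121], TCP at [0.575, -0, 0.231] pointing down, gripper open.
Joint ranges: [-2.89, 2.89], [-0.75, 2.08], [0.22, 2.7], [-1.18, 4.32], [0.11, 2.71], [-2.7, 2.7]. Speed limits (rad/s): [2.57, 2.57, 3.14, 3.14, 3.14, 3.14].

## Interface

Orientations are given as a unit quaternion [x, y, z, w].
In Python, from cell import sensors, camera, get_calibration, robot, silhouettes gives the robot as it stands.
- The arm moves only by the tool apply_moves, never from a script. Its argument "deltas" is a list of rows, each an object with "hand": the finger opening in m, from 0 to 0.0854; "slide": the shift along the world's x, y, z in m, a list of three; "yaw": the turn about the world's z in degrees. A call has 1 to 8 rows; each row shifts and turns the pose as measured when the row begins; what a row does not reach is not made up. A row lasts 1/8 s, in which the tool goes at most 62.5 mm and 10.7 degrees, less where a joint would pass 70% of its speed; a pose out of reach is approached as far as the arm can. A call is refused whole if a number of a shift passes 0.0625 or a number of a turn 10.7, either way. A call with a gripper value outside its range is refused whole. The fingers move at their own pace and stop on an object; "force" is the grip in N (left out, the last holds). Time passes only in rows, so rows that do not move let the fingers close. It gives the time, the measured TCP pose, the force and the opening at its end, in the units of the state.
- sensors.observe(): the state, without advancing time (a new reading comes with each control period).
- camera(name): name is "scene" or "side" or "wrist"; returns the picture (384x512x3 uint8, red, green, blue); there is no depth.
- get_calibration(name): a dict with "vertical_fov" (degrees; the focal length in pixels is half the picture's height over the tangent of half this angle, whatever the lens; pixels are square), "cx", "cy" (the principal point, pixels), "k1" (the pictures are not rectified: a ray, as slopes to the right and down, at radius r is drawn at 1 + k1 r^2 times it, then the intrinsics apply), "pose" (4x4, takes a point from camera to world coordinates). Camera axes: x right, y down, z forward; pixel columns grow to the right and rows downward; lengths in m; the calibration is good to about 2 mm. A picture is of the moment at which its call begins: read the wrist's pose just before it. get_calibration takes no time and is no camera call; for the wrist camera it gives the pose at the moment of the call.
- robot.finish_job(): hands the job in, once; it reports no verdict.
Trained networks look in the newest picture that a camera, given by its name, has taken for a name from the list of things; names that differ only in an ending like _2 or _b are one class to them, and where a whole thing is asked for, a point or a joint stands for the part that bears it (a point fixed in the world has none). Each returns a list of dicts, best first, with "confidence" (0 to 1); they miss things now and then, are a little off and sometimes report something else, mostly with a low value. They report only what shows in the picture. A call takes as long as a camera call. They do not tell look-alikes from the thing itself.
- silhouettes(thing, camera): "region" (384x512 bool, what is visible of it) and "pixel" ([column, row] in pixels, amid what is visible of it).
The state is a dict: "time": time; "qpos": joint angles; "joint_vel": joint speeds; "joint_efforts": joint torques, N m; "ee_pos": TCP position; "orientation": TCP orientation; "wrist_force": force on the tool from outside, world axes, zero at the start; "ft_torque": the same for the moment, N m; "finger_gap": finger opening in m.
Only numpy, scipy, OpenCV 4.12 (cv2) and the standard library are available. Lean on these libraries where they do the work, as an engineer would, in place of code of your own. Each camera call takes 0.05 s, during which the arm holds its last target. There are 200 camera calls.

## Working session

There is one attempt and no reset: what is moved stays moved. The work goes in short steps, Python scripts to look and compute and a tool call to move; the robot and the scene stay as the last step left them, time stands still between calls to the robot, and variables do not carry over. Pictures are saved under pics/ and viewed, about 12 in all and at most 16, crops included, and the job is handed in when it is done.

Besides the shell and the picture viewer there is one more tool, called as name(argument=value, ...), one argument or row to a line, values as JSON. apply_moves: Moves the arm, as the interface text tells. Its arguments: {"type":"object","properties":{"deltas":{"type":"array"},"force":{"type":"number"}},"required":["deltas"]}

```bash
ls; mkdir -p pics; python3 - <<'E'
from cell import sensors, camera, get_calibration, robot, silhouettes
import cv2, numpy as np
print(sensors.observe())
ims=[]
for n in ("scene","side","wrist"):
    im=camera(n); cv2.imwrite(f"pics/{n}0.png",im[:,:,::-1]); c=get_calibration(n); print(n,c)
E
```

```text
pics
{'time': 0.0, 'qpos': array([-1.21000789e-01,  2.76608035e-01,  1.50614296e+00, -7.44662552e-06,
        1.36067279e+00, -1.21001878e-01]), 'joint_vel': array([-1.77366830e-03,  8.44219928e-04, -5.10813760e-04, -5.77069065e-04,
       -9.13454020e-04, -9.75221871e-05]), 'joint_efforts': array([ 6.20495921e-04, -4.16768074e+01, -2.45808578e+01, -1.52056768e-04,
        1.11346930e-02,  1.69860516e-05]), 'ee_pos': array([5.74477025e-01, 5.50741883e-05, 2.30428344e-01]), 'orientation': array([ 9.99999581e-01,  1.32432377e-06, -9.09312737e-04, -1.06900680e-04]), 'wrist_force': array([ 0.57526137,  0.20525189, -1.15366669]), 'ft_torque': array([0.02450484, 0.04338033, 0.01412709]), 'finger_gap': 0.08522859226222834}
scene {'vertical_fov': 52.93403903273146, 'cx': 259.91568027192056, 'cy': 186.51647243274917, 'k1': -0.07939904965423299, 'pose': array([[-0.54344881,  0.60657196, -0.58028773,  1.19469972],
       [ 0.83938355,  0.3844838 , -0.38419715,  0.47405328],
       [-0.00993199, -0.69587546, -0.71809379,  0.96918907],
       [ 0.        ,  0.        ,  0.        ,  1.        ]])}
side {'vertical_fov': 45.27930795374532, 'cx': 250.78178975399837, 'cy': 188.45134720165098, 'k1': -0.16058162360138428, 'pose': array([[-0.99957675, -0.01357896,  0.02572794,  0.42211679],
       [-0.02870675,  0.60375443, -0.79665332,  1.36026852],
       [-0.00471564, -0.7970547 , -0.6038887 ,  1.15250687],
       [ 0.        ,  0.        ,  0.        ,  1.        ]])}
wrist {'vertical_fov': 70.00175934730592, 'cx': 259.0359708535694, 'cy': 191.8961744871629, 'k1': -0.06470705479183936, 'pose': array([[ 9.99998561e-01, -1.37504667e-03, -9.93311278e-04,
         5.73417622e-01],
       [-1.58730629e-03, -9.65046910e-01, -2.62072399e-01,
         6.67290277e-02],
       [-5.98230201e-04,  2.62073599e-01, -9.65047704e-01,
         3.72557254e-01],
       [ 0.00000000e+00,  0.00000000e+00,  0.00000000e+00,
         1.00000000e+00]])}
```

```bash
python3 - <<'E'
import cv2, numpy as np
for n in ("scene","side"):
    cv2.imwrite(f"pics/{n}0b.png",cv2.resize(cv2.imread(f"pics/{n}0.png"),(800,600),interpolation=cv2.INTER_CUBIC))
E
```

```text
(no output)
```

View pics/scene0b.png

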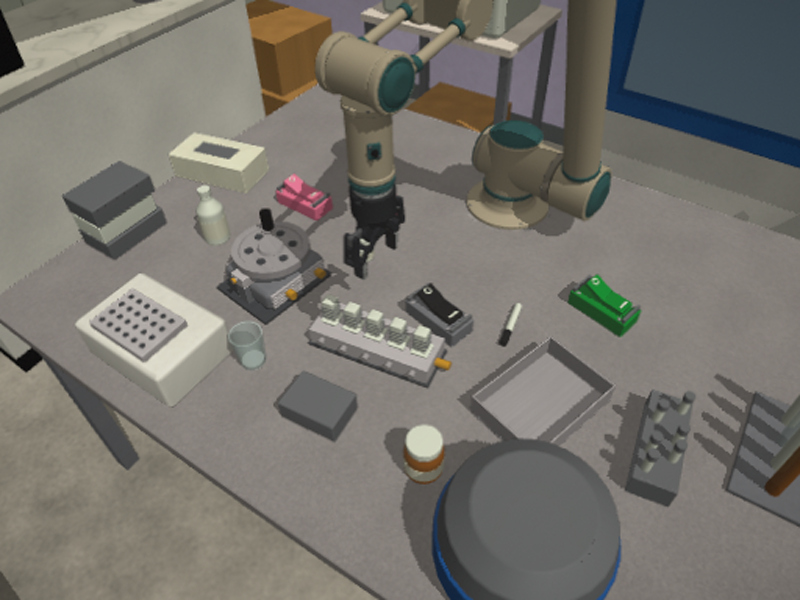

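View pics/side0b.png

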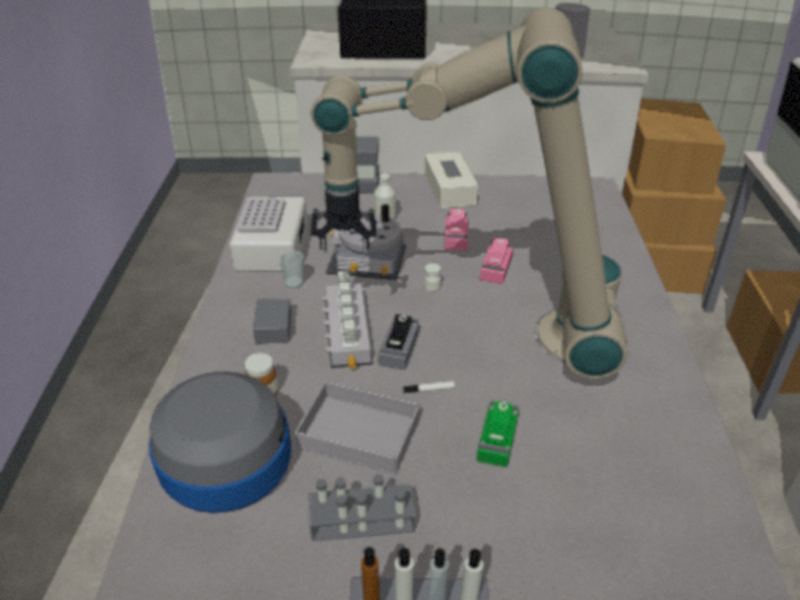

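The scene shows five cartridges in the manifold at about (330–420, 310–340) of the scene picture. It also shows the pump at (270,255), the tray at (545,390), the black rocker at (437,308), and green and pink look-alike rockers. The wheel knob is at (266,218).

```bash
cat > h.py <<'E'
import numpy as np, cv2
from scipy.optimize import minimize
from cell import sensors, camera, get_calibration, robot, silhouettes
def proj(c,P):
    P=np.atleast_2d(P); T=np.linalg.inv(c["pose"]); p=P@T[:3,:3].T+T[:3,3]
    f=192/np.tan(np.radians(c["vertical_fov"])/2); s=p[:,:2]/p[:,2:]
    s=s*(1+c["k1"]*(s**2).sum(1,keepdims=True)); return s*f+[c["cx"],c["cy"]]
def onplane(c,uv,z):
    uv=np.atleast_2d(uv).astype(float); f=192/np.tan(np.radians(c["vertical_fov"])/2)
    d=(uv-[c["cx"],c["cy"]])/f; s=d.copy()
    for _ in range(20): s=d/(1+c["k1"]*(s**2).sum(1,keepdims=True))
    r=np.c_[s,np.ones(len(s))]@c["pose"][:3,:3].T; o=c["pose"][:3,3]
    return o+r*((z-o[2])/r[:,2])[:,None]
def tri(obs):  # [(calib,uv),...] -> point, miss
    A=np.zeros((3,3));b=np.zeros(3);L=[]
    for c,uv in obs:
        o=c["pose"][:3,3]; d=onplane(c,uv,0)[0]-o; d/=np.linalg.norm(d); M=np.eye(3)-np.outer(d,d); A+=M;b+=M@o;L.append((M,o))
    p=np.linalg.solve(A,b); return p,[float(np.linalg.norm(M@(p-o))) for M,o in L]
def hullmask(c,P):
    m=np.zeros((384,512),np.uint8); h=cv2.convexHull(proj(c,P).astype(np.float32)); cv2.fillConvexPoly(m,np.round(h*16).astype(np.int32),1,shift=4); return m>0
def box(x,y,yaw,lx,ly,z0,z1):
    q=np.array([[a*lx/2,b*ly/2,z] for a in(-1,1) for b in(-1,1) for z in(z0,z1)]); R=np.array([[np.cos(yaw),-np.sin(yaw)],[np.sin(yaw),np.cos(yaw)]])
    q[:,:2]=q[:,:2]@R.T+[x,y]; return q
def fit(regs,pts,x0,free=3):  # regs [(calib,mask)], pts(x,y,yaw)->points
    def cost(v):
        s=0
        for c,m in regs:
            h=hullmask(c,pts(*v)); s+=1-(h&m).sum()/max(1,(h|m).sum())
        return s
    best=None
    for dy in ([0,.5,1,1.5,2,2.5] if len(x0)==3 else [0]):
        x=np.array(x0,float); 
        if len(x0)==3:x[2]+=dy
        sim=np.vstack([x]+[x+e for e in np.diag([.02,.02,.3][:len(x)])])
        r=minimize(cost,x,method="Nelder-Mead",options=dict(initial_simplex=sim,xatol=1e-4,fatol=1e-4))
        if best is None or r.fun<best.fun: best=r
    return best.x,best.fun/len(regs)
E
python3 - <<'E'
from h import *
import pickle
D={}
for n in("scene","side"):
    c=get_calibration(n); im=camera(n)
    for t in["manifold","tray","cart0_grip","knob","flywheel","rocker","piston_tip","beaker","washbottle","jar","tipbox","marker","vial","tuberack"]:
        L=silhouettes(t,n); D[n,t]=L
        for d in L:
            if d["confidence"]>.2:
                print(n,t,round(d["confidence"],2),np.round(d["pixel"]),d["region"].sum(),np.round(onplane(c,d["pixel"],0.05)[0,:2],3))
pickle.dump(D,open("sil.pkl","wb"))
def go(t,lx,ly,z1,x0,i=(0,0)):
    regs=[(get_calibration(n),D[n,t][k]["region"]) for n,k in zip(("scene","side"),i) if len(D[n,t])>k]
    print(t,fit(regs,lambda x,y,w:box(x,y,w,lx,ly,0,z1),x0))
c=get_calibration("scene")
for t,lx,ly,z in(("manifold",.09,.26,.045),("tray",.22,.16,.05),("tipbox",.085,.12,.05),("tuberack",.075,.19,.1)):
    if D["scene",t]: go(t,lx,ly,z,[*onplane(c,D["scene",t][0]["pixel"],z/2)[0,:2],0])
E
```

```text
scene manifold 0.68 [246. 225.] 1783 [0.61  0.035]
scene tray 0.8 [345. 255.] 3914 [0.548 0.334]
scene tray 0.5 [134. 139.] 504 [ 0.498 -0.564]
scene tray 0.43 [270. 291.] 750 [0.76  0.213]
scene tray 0.38 [325. 206.] 167 [0.416 0.204]
scene cart0_grip 0.75 [210. 199.] 222 [ 0.587 -0.123]
scene cart0_grip 0.21 [201. 259.] 1366 [ 0.78  -0.004]
scene knob 0.56 [171. 163.] 1605 [ 0.522 -0.349]
scene flywheel 0.96 [173. 156.] 1520 [ 0.491 -0.368]
scene flywheel 0.39 [224. 205.] 191 [ 0.579 -0.069]
scene rocker 0.86 [387. 190.] 336 [0.242 0.347]
scene rocker 0.68 [282. 197.] 383 [0.454 0.067]
scene rocker 0.52 [194. 118.] 194 [ 0.271 -0.455]
scene beaker 0.59 [159. 220.] 561 [ 0.74  -0.203]
scene washbottle 0.91 [134. 138.] 545 [ 0.492 -0.568]
scene washbottle 0.63 [424. 288.] 2211 [0.533 0.559]
scene washbottle 0.61 [202. 260.] 1399 [0.782 0.   ]
scene washbottle 0.41 [212. 196.] 174 [ 0.569 -0.126]
scene jar 0.84 [271. 292.] 820 [0.761 0.216]
scene tipbox 0.88 [198. 258.] 1421 [ 0.782 -0.014]
scene tipbox 0.45 [131. 140.] 549 [ 0.508 -0.567]
scene marker 0.63 [324. 210.] 160 [0.43  0.20
[... 674 characters left out ...]
743 -0.191]
side washbottle 0.49 [247. 125.] 275 [ 0.501 -0.609]
side jar 0.78 [169. 237.] 345 [0.749 0.194]
side tipbox 0.79 [175. 204.] 726 [0.755 0.013]
side tipbox 0.75 [274. 246.] 123 [0.381 0.231]
side marker 0.48 [272. 248.] 153 [0.386 0.237]
side vial 0.57 [275. 178.] 172 [ 0.372 -0.169]
side tuberack 0.58 [234. 326.] 2187 [0.499 0.56 ]
manifold (array([ 0.58174927, -0.00564015,  3.27010331]), np.float64(0.37262795726585046))
tray (array([ 0.52744109,  0.33184525, -0.29073353]), np.float64(0.07815405371255751))
tipbox (array([ 0.76403833, -0.01326947,  0.11361779]), np.float64(0.08186599664991623))
tuberack (array([0.50852107, 0.55219165, 1.6707702 ]), np.float64(0.2537902871140934))
```

```bash
python3 - <<'E'
import cv2
a=cv2.imread("pics/scene0.png"); cv2.imwrite("pics/c1.png",cv2.resize(a[120:245,130:310],(800,556),interpolation=cv2.INTER_CUBIC))
E
```

```text
(no output)
```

View pics/c1.png

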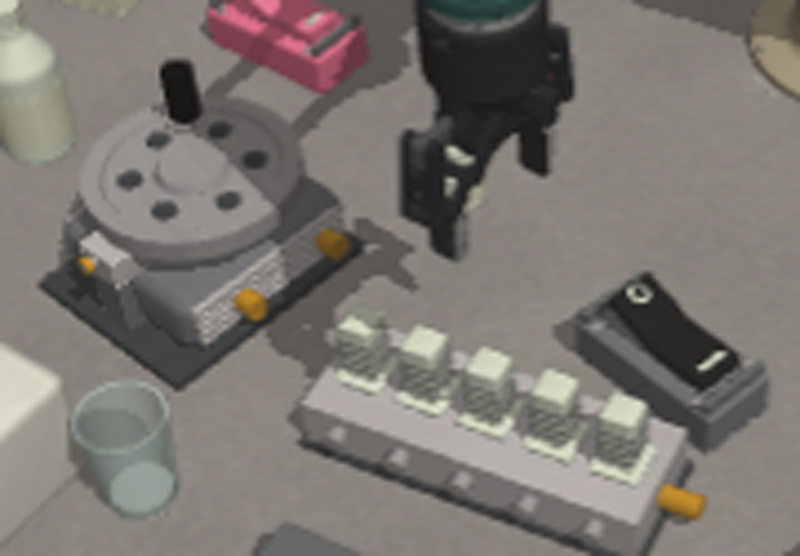

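Candidates for the rocker are the black one at (282,197), the green one at (387,190) and the pink ones at (194,118) and beyond. The black one fits, since green and pink are excluded by name. In the crop its ring is at (639,292), which is scene (273.8,185.7), and that end is raised. The bar is at (713,360), scene (290.4,201). So the pump is on now.

```bash
python3 - <<'E'
from h import *
import pickle
D=pickle.load(open("sil.pkl","rb"))
c=get_calibration("scene"); s=get_calibration("side")
C=lambda u,v:(130+u/4.444,120+v/4.444)
print("ring",onplane(c,C(639,292),.070)[0],"bar",onplane(c,C(713,360),.055)[0])
print("carts",np.round(onplane(c,[C(360,325),C(425,340),C(490,361),C(555,384),C(623,411)],.103),3))
print("hub",onplane(c,C(190,170),.108)[0],"knobtop",onplane(c,C(178,68),.155)[0],"tip",onplane(c,C(86,265),.08)[0])
print("box corners", np.round(onplane(c,[C(575,325),C(706,405),C(767,380)],.04),3))
for n,k,cc in(("scene",0,c),("side",0,s)):
    m=D[n,"flywheel"][0]["region"]; v,u=np.nonzero(m); print(n,u.min(),u.max(),v.min(),v.max())
E
```

```text
ring [0.44083182 0.02908649 0.07      ] bar [0.45784389 0.10194607 0.055     ]
carts [[ 0.599 -0.101  0.103]
 [ 0.587 -0.055  0.103]
 [ 0.578 -0.006  0.103]
 [ 0.572  0.043  0.103]
 [ 0.568  0.094  0.103]]
hub [ 0.54478878 -0.30740205  0.108     ] knobtop [ 0.49669139 -0.3525083   0.155     ] tip [ 0.64510074 -0.32737612  0.08      ]
box corners [[ 0.47  -0.008  0.04 ]
 [ 0.486  0.113  0.04 ]
 [ 0.442  0.138  0.04 ]]
scene 148 197 133 177
side 217 255 130 160
```

apply_moves(
  deltas=[
    {"hand":0,"slide":[-0.045,0.01,0],"yaw":0},
    {"hand":0,"slide":[-0.045,0.01,0],"yaw":0},
    {"hand":0,"slide":[-0.043,0.009,0],"yaw":0},
    {"hand":0,"slide":[0,0,0],"yaw":0},
  ],
  force=30,
)

```text
time: 2.15
ee_pos: [0.4386, 0.0295, 0.2305]
orientation: [1.0, -0.0, -0.0, -0.0]
wrist_force: [0.2, -0.4, 0.1]
finger_gap: 0.0126
```

```bash
python3 - <<'E'
from h import *
print(sensors.observe()["ee_pos"]); c=get_calibration("wrist"); im=camera("wrist")
import pickle; pickle.dump(c,open("w1.pkl","wb")); cv2.imwrite("pics/w1.png",cv2.resize(im[:,:,::-1],(800,600),interpolation=cv2.INTER_CUBIC))
E
```

```text
[0.43864088 0.02951316 0.23047857]
```

View pics/w1.png

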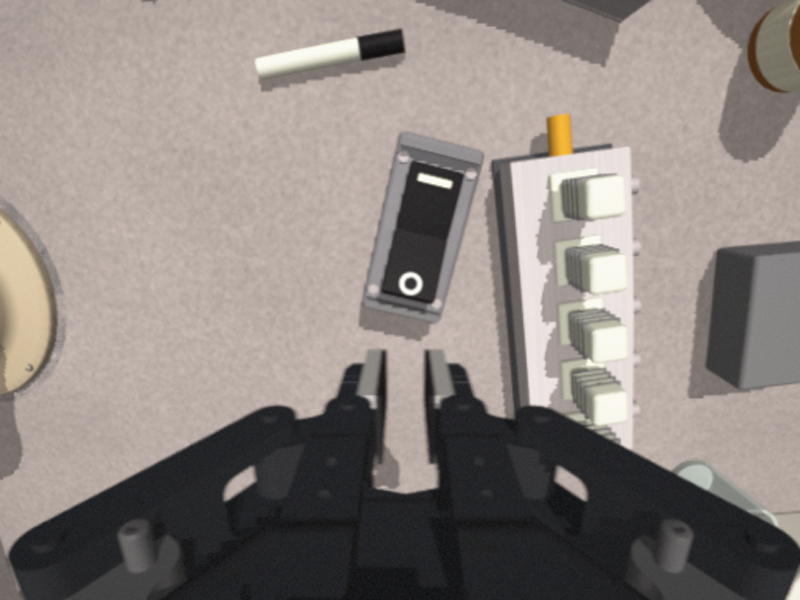

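The wrist view shows the ring at (410,284) and the bar at (435,181). The cartridge tops are at (605,196), (607,271), (608,341) and (608,405), with the fifth hidden behind the hand.

```bash
python3 - <<'E'
from h import *
import pickle
c=pickle.load(open("w1.pkl","rb")); k=1.5625
f=lambda u,v,z:np.round(onplane(c,(u/k,v/k),z)[0],4)
r=f(410,284,.07);b=f(435,181,.055);print("ring",r,"bar",b,np.linalg.norm((r-b)[:2]),np.degrees(np.arctan2(*(b-r)[1::-1])))
print("screws z40", [f(*p,.042) for p in((403,158),(471,175),(374,290),(437,304))])
print("carts",[f(*p,.103) for p in((605,196),(607,271),(608,341),(608,405))])
print("manif corners",[f(*p,.045) for p in((513,163),(630,148))])
E
```

```text
ring [0.4412 0.026  0.07  ] bar [0.4592 0.0983 0.055 ] 0.07450697953883248 76.01970942396731
screws z40 [array([0.4363, 0.115 , 0.042 ]), array([0.4869, 0.1028, 0.042 ]), array([0.4129, 0.0146, 0.042 ]), array([0.4632, 0.003 , 0.042 ])]
carts [array([0.5621, 0.0897, 0.103 ]), array([0.5688, 0.0422, 0.103 ]), array([ 0.5755, -0.0063,  0.103 ]), array([ 0.5821, -0.055 ,  0.103 ])]
manif corners [array([0.5172, 0.1115, 0.045 ]), array([0.6045, 0.1235, 0.045 ])]
```

apply_moves(
  deltas=[
    {"hand":0,"slide":[0.001,-0.005,-0.05],"yaw":0},
    {"hand":0,"slide":[0,0,-0.05],"yaw":0},
    {"hand":0,"slide":[0,0,-0.04],"yaw":0},
    {"hand":0,"slide":[0,0,-0.015],"yaw":0},
  ],
)

```text
time: 2.7
ee_pos: [0.4507, 0.0224, 0.0747]
orientation: [1.0, -0.001, 0.009, 0.001]
wrist_force: [0.0, 0.8, 1.1]
finger_gap: 0.0001
```

apply_moves(
  deltas=[
    {"hand":0,"slide":[0,0,-0.006],"yaw":0},
    {"hand":0,"slide":[0,0,-0.004],"yaw":0},
    {"hand":0,"slide":[0,0,-0.004],"yaw":0},
  ],
)

```text
time: 3.08
ee_pos: [0.4524, 0.0186, 0.0624]
orientation: [1.0, 0.001, 0.007, 0.004]
wrist_force: [0.4, -0.2, 0.7]
finger_gap: 0.0002
```

apply_moves(
  deltas=[
    {"hand":0,"slide":[-0.009,0.004,0],"yaw":0},
    {"hand":0,"slide":[0,0,-0.004],"yaw":0},
    {"hand":0,"slide":[0,0,-0.003],"yaw":0},
  ],
)

```text
time: 3.45
ee_pos: [0.4451, 0.0228, 0.0552]
orientation: [1.0, 0.001, 0.008, 0.004]
wrist_force: [-0.1, -0.9, -1.3]
finger_gap: -0.0002
```

```bash
python3 - <<'E'
from h import *
o=sensors.observe();print(o["ee_pos"],o["wrist_force"],o["orientation"])
a=camera("scene")[:,:,::-1];b=camera("side")[:,:,::-1]
z=lambda i,x,y:cv2.resize(i[y:y+70,x:x+93],(400,300),interpolation=cv2.INTER_CUBIC)
cv2.imwrite("pics/c2.png",np.hstack([z(a,235,160),z(b,205,180)]))
E
```

```text
[0.44511182 0.02284382 0.05516663] [-0.05771776 -0.86610562 -1.30840921] [9.99958049e-01 6.81847109e-04 8.12552949e-03 4.17269687e-03]
```

View pics/c2.png

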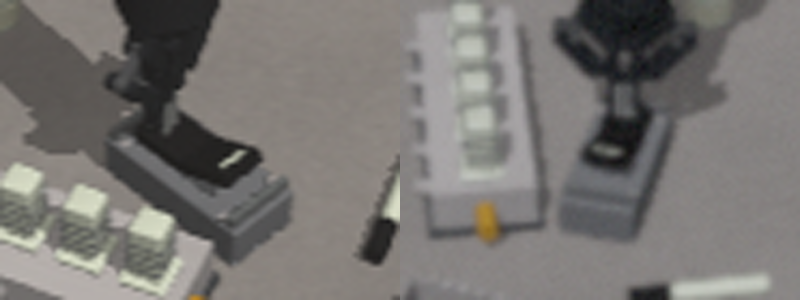

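The bar end now stands raised, so the pump is off. I'm moving above cart4 next.

apply_moves(
  deltas=[
    {"hand":0,"slide":[0,0,0.05],"yaw":0},
    {"hand":0,"slide":[0,0,0.05],"yaw":0},
    {"hand":0.085,"slide":[0.04,0.02,0.04],"yaw":4},
    {"hand":0.085,"slide":[0.04,0.02,0.03],"yaw":4},
    {"hand":0.085,"slide":[0.04,0.02,0.01],"yaw":0},
    {"hand":0.085,"slide":[0,0.01,0],"yaw":0},
    {"hand":0.085,"slide":[0,0,0],"yaw":0},
  ],
)

```text
time: 4.42
ee_pos: [0.5655, 0.0951, 0.2403]
orientation: [0.997, 0.072, 0.007, 0.004]
wrist_force: [-0.5, -0.5, -0.1]
finger_gap: 0.0849
```

```bash
python3 - <<'E'
from h import *
o=sensors.observe();print(o["ee_pos"],o["orientation"]); c=get_calibration("wrist"); im=camera("wrist")
import pickle; pickle.dump(c,open("w2.pkl","wb")); cv2.imwrite("pics/w2.png",cv2.resize(im[:,:,::-1],(800,600),interpolation=cv2.INTER_CUBIC))
E
```

```text
[0.56552312 0.09508241 0.24030971] [0.99735023 0.0723369  0.00659997 0.00404137]
```

View pics/w2.png

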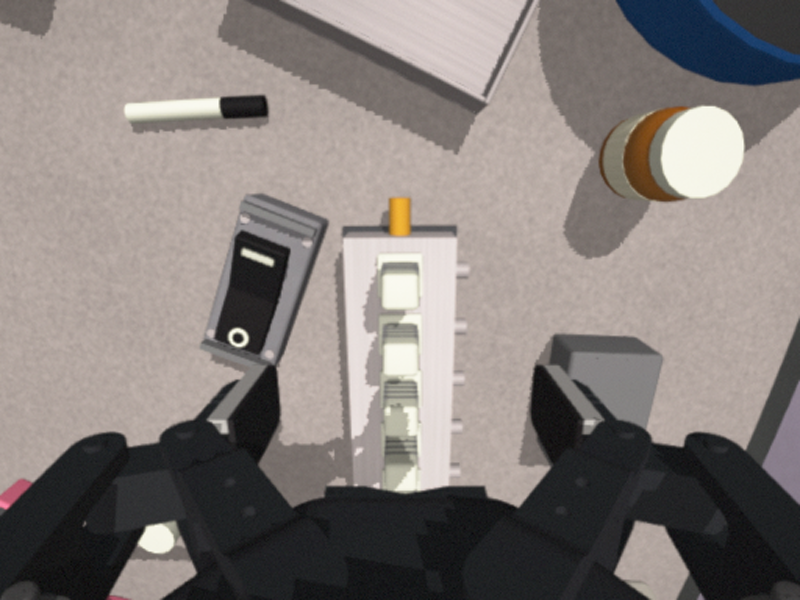

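The cartridges line up straight with the jaws, with tops at (401,288) and (401,353). The tray corner is at (487,103).

```bash
python3 - <<'E'
from h import *
import pickle
c=pickle.load(open("w2.pkl","rb")); k=1.5625
f=lambda u,v,z:np.round(onplane(c,(u/k,v/k),z)[0],4)
print("carts",[f(*p,.103) for p in((401,288),(401,353),(401,412))])
print("manif corners",[f(*p,.045) for p in((343,237),(456,237))])
print("tray corner top",f(487,103,.05))
x,y,w=.5274,.3318,-.2907
print(np.round(box(x,y,w,.22,.16,.05,.05)[::2],3))
for a in(-.05,.05):
  for b in(-.05,0,.05): print(a,b,np.round([x+a*np.cos(w)-b*np.sin(w),y+a*np.sin(w)+b*np.cos(w)],3))
E
```

```text
carts [array([0.5638, 0.0928, 0.103 ]), array([0.5704, 0.0463, 0.103 ]), array([5.77e-01, 1.00e-04, 1.03e-01])]
manif corners [array([0.5153, 0.1129, 0.045 ]), array([0.6032, 0.1254, 0.045 ])]
tray corner top [0.6082 0.2252 0.05  ]
[[0.399 0.287 0.05 ]
 [0.445 0.44  0.05 ]
 [0.61  0.224 0.05 ]
 [0.656 0.377 0.05 ]]
-0.05 -0.05 [0.465 0.298]
-0.05 0 [0.479 0.346]
-0.05 0.05 [0.494 0.394]
0.05 -0.05 [0.561 0.27 ]
0.05 0 [0.575 0.317]
0.05 0.05 [0.59  0.365]
```

apply_moves(
  deltas=[
    {"hand":0.0854,"slide":[-0.002,-0.004,-0.03],"yaw":0},
    {"hand":0.0854,"slide":[0,0,-0.05],"yaw":0},
    {"hand":0.0854,"slide":[0,0,-0.04],"yaw":0},
    {"hand":0.0854,"slide":[0,0,0],"yaw":0},
  ],
  force=60,
)

```text
time: 4.97
ee_pos: [0.5581, 0.0876, 0.1173]
orientation: [0.997, 0.071, 0.005, 0.005]
wrist_force: [0.2, -0.8, 0.8]
finger_gap: 0.0853
```

apply_moves(
  deltas=[
    {"hand":0.0854,"slide":[0.006,0.002,-0.03],"yaw":0},
    {"hand":0.0854,"slide":[0,0,-0.02],"yaw":0},
    {"hand":0.0854,"slide":[0.001,0.001,-0.008],"yaw":0},
    {"hand":0.0,"slide":[0,0,0],"yaw":0},
    {"hand":0.0,"slide":[0,0,0],"yaw":0},
    {"hand":0.0,"slide":[0,0,0],"yaw":0},
    {"hand":0.0,"slide":[0,0,0],"yaw":0},
  ],
)

```text
time: 5.85
ee_pos: [0.5667, 0.089, 0.067]
orientation: [0.997, 0.07, 0.01, 0.006]
wrist_force: [-4.4, -0.1, 0.0]
finger_gap: 0.0252
```

apply_moves(
  deltas=[
    {"hand":0.0,"slide":[-0.001,0,0.006],"yaw":0},
    {"hand":0.0,"slide":[0,0,0.008],"yaw":0},
    {"hand":0.0,"slide":[0,0,0.012],"yaw":0},
    {"hand":0.0,"slide":[0,0,0.02],"yaw":0},
    {"hand":0.0,"slide":[0,0,0.02],"yaw":0},
    {"hand":0.0,"slide":[0,0,0],"yaw":0},
  ],
)

```text
time: 6.6
ee_pos: [0.5695, 0.0894, 0.1393]
orientation: [0.997, 0.07, 0.014, 0.006]
wrist_force: [0.0, -0.5, -0.9]
finger_gap: 0.0255
```

apply_moves(
  deltas=[
    {"hand":0.0,"slide":[0.003,0.045,0],"yaw":0},
    {"hand":0.0,"slide":[0.003,0.046,0],"yaw":-5},
    {"hand":0.0,"slide":[0.003,0.046,0],"yaw":-5},
    {"hand":0.0,"slide":[0.003,0.046,0],"yaw":-5},
    {"hand":0.0,"slide":[0.003,0.046,0],"yaw":-5},
    {"hand":0.0,"slide":[0.003,0.046,0],"yaw":-5},
    {"hand":0.0,"slide":[0,0,0],"yaw":0},
  ],
)

```text
time: 7.48
ee_pos: [0.5904, 0.373, 0.1419]
orientation: [0.988, -0.156, 0.017, 0.008]
wrist_force: [-0.7, -0.7, -0.1]
finger_gap: 0.0252
```

```bash
cat > tr.py <<'E'
from h import *
r=[]
for n in("scene","side"):
    c=get_calibration(n); camera(n)
    L=[d for d in silhouettes("tray",n) if d["region"].sum()>2000]
    if L: r.append((c,L[0]["region"]))
o=sensors.observe(); print(o["time"],o["ee_pos"],o["finger_gap"],len(r))
print(fit(r,lambda x,y,w:box(x,y,w,.22,.16,0,.05),[.527,.332,-.29]))
E
python3 tr.py
```

```text
7.675 [0.59036045 0.36804516 0.14221426] 0.025319914789858948 1
(array([ 0.5288658 ,  0.33271351, -0.3009572 ]), np.float64(0.3104701339995458))
```

apply_moves(
  deltas=[
    {"hand":0.0,"slide":[0,-0.002,-0.03],"yaw":0},
    {"hand":0.0,"slide":[0,0,-0.03],"yaw":0},
    {"hand":0.0,"slide":[0,0,-0.012],"yaw":0},
    {"hand":0.0,"slide":[0,0,-0.004],"yaw":0},
    {"hand":0.0,"slide":[0,0,0],"yaw":0},
  ],
)

```text
time: 8.3
ee_pos: [0.5927, 0.3604, 0.0679]
orientation: [0.987, -0.161, 0.019, 0.009]
wrist_force: [0.2, 0.9, 0.4]
finger_gap: 0.0253
```

apply_moves(
  deltas=[
    {"hand":0.0,"slide":[-0.001,0.002,-0.005],"yaw":0},
    {"hand":0.0,"slide":[0,0,-0.003],"yaw":0},
    {"hand":0.0,"slide":[0,0,0],"yaw":0},
  ],
)

```text
time: 8.68
ee_pos: [0.5929, 0.3633, 0.0617]
orientation: [0.987, -0.161, 0.02, 0.007]
wrist_force: [-0.3, 0.1, -0.5]
finger_gap: 0.025
```

apply_moves(
  deltas=[
    {"hand":0.0,"slide":[0,0,-0.003],"yaw":0},
    {"hand":0.045,"slide":[0,0,0],"yaw":0},
    {"hand":0.045,"slide":[0,0,0],"yaw":0},
    {"hand":0.045,"slide":[0,0,0.01],"yaw":0},
    {"hand":0.045,"slide":[0,0,0.04],"yaw":0},
    {"hand":0.045,"slide":[0,0,0.045],"yaw":0},
    {"hand":0.085,"slide":[0,-0.045,0.0],"yaw":5},
    {"hand":0.085,"slide":[0,-0.05,0.0],"yaw":5},
  ],
)

```text
time: 9.68
ee_pos: [0.5943, 0.2706, 0.1603]
orientation: [0.997, -0.069, 0.024, 0.004]
wrist_force: [0.6, -0.8, 0.4]
finger_gap: 0.079
```

apply_moves(
  deltas=[
    {"hand":0.0854,"slide":[-0.006,-0.05,0],"yaw":6},
    {"hand":0.0854,"slide":[-0.006,-0.05,0],"yaw":6},
    {"hand":0.0854,"slide":[-0.006,-0.05,0.0],"yaw":4},
    {"hand":0.0854,"slide":[-0.006,-0.05,0.0],"yaw":0},
    {"hand":0.0854,"slide":[0,-0.025,-0.02],"yaw":0},
    {"hand":0.0854,"slide":[0,0,0],"yaw":0},
  ],
)

```text
time: 10.42
ee_pos: [0.5717, 0.0357, 0.1478]
orientation: [0.997, 0.074, 0.031, 0.001]
wrist_force: [-0.2, 0.4, -0.4]
finger_gap: 0.0854
```

```bash
python3 -c "
from h import *
o=sensors.observe();print(o['qpos'],o['joint_vel'],o['ee_pos'],o['orientation'])"
```

```text
[-0.06352244  0.29951235  1.69125915  0.00766806  1.08863732 -0.21592566] [ 0.0074532  -0.03669668 -0.04772605  0.02196648  0.00230321 -0.00301739] [0.57174606 0.03565397 0.14782967] [9.96736061e-01 7.44240327e-02 3.12642816e-02 9.12514961e-04]
```

apply_moves(
  deltas=[
    {"hand":0.0854,"slide":[0,0,0],"yaw":0},
    {"hand":0.0854,"slide":[0,0,0],"yaw":0},
    {"hand":0.0854,"slide":[0,0,0],"yaw":0},
    {"hand":0.0854,"slide":[0,0,0],"yaw":0},
    {"hand":0.0854,"slide":[0,0,0],"yaw":0},
    {"hand":0.0854,"slide":[0,0,0],"yaw":0},
    {"hand":0.0854,"slide":[0,0,0],"yaw":0},
    {"hand":0.0854,"slide":[0,0,0],"yaw":0},
  ],
)

```text
time: 11.42
ee_pos: [0.5735, 0.0396, 0.1506]
orientation: [0.996, 0.077, 0.034, 0.0]
wrist_force: [0.0, 0.3, -0.1]
finger_gap: 0.0855
```

```bash
python3 -c "
from h import *
o=sensors.observe();print(o['qpos'],o['joint_vel'],o['ee_pos'],o['orientation'])"
```

```text
[-0.05732365  0.29765836  1.68673382  0.00921284  1.09047986 -0.21468604] [-0.00158011 -0.00072005 -0.00044893 -0.00166499 -0.00020484 -0.00119821] [0.57351544 0.03958509 0.15058388] [9.96497470e-01 7.65706385e-02 3.36089749e-02 4.06758759e-04]
```

apply_moves(
  deltas=[
    {"hand":0.0854,"slide":[-0.001,0.001,-0.022],"yaw":0},
    {"hand":0.0854,"slide":[0,0,-0.022],"yaw":0},
    {"hand":0.0854,"slide":[0,0,-0.022],"yaw":0},
    {"hand":0.0854,"slide":[0,0,-0.018],"yaw":0},
    {"hand":0.0854,"slide":[0,0,-0.006],"yaw":0},
    {"hand":0.0854,"slide":[0,0,0],"yaw":0},
  ],
)

```text
time: 12.18
ee_pos: [0.5736, 0.0401, 0.0592]
orientation: [0.996, 0.076, 0.035, 0.001]
wrist_force: [0.5, -0.5, 1.2]
finger_gap: 0.0852
```

apply_moves(
  deltas=[
    {"hand":0.0,"slide":[0,0,0],"yaw":0},
    {"hand":0.0,"slide":[0,0,0],"yaw":0},
    {"hand":0.0,"slide":[0,0,0],"yaw":0},
    {"hand":0.0,"slide":[0,0,0],"yaw":0},
    {"hand":0.0,"slide":[0,0,0],"yaw":0},
  ],
)

```text
time: 12.8
ee_pos: [0.5718, 0.0395, 0.062]
orientation: [0.996, 0.077, 0.034, 0.001]
wrist_force: [-0.0, -0.5, -2.4]
finger_gap: 0.0252
```

apply_moves(
  deltas=[
    {"hand":0.0,"slide":[0,0,0.008],"yaw":0},
    {"hand":0.0,"slide":[0,0,0.008],"yaw":0},
    {"hand":0.0,"slide":[0,0,0.01],"yaw":0},
    {"hand":0.0,"slide":[0,0,0.016],"yaw":0},
    {"hand":0.0,"slide":[0,0,0.018],"yaw":0},
    {"hand":0.0,"slide":[0,0,0.01],"yaw":0},
    {"hand":0.0,"slide":[0,0,0],"yaw":0},
  ],
)

```text
time: 13.68
ee_pos: [0.5755, 0.0398, 0.1393]
orientation: [0.996, 0.076, 0.039, 0.001]
wrist_force: [-0.5, 0.4, -1.0]
finger_gap: 0.0255
```

apply_moves(
  deltas=[
    {"hand":0.0,"slide":[-0.004,0.04,0],"yaw":0},
    {"hand":0.0,"slide":[-0.008,0.045,0],"yaw":-3},
    {"hand":0.0,"slide":[-0.012,0.045,0],"yaw":-4},
    {"hand":0.0,"slide":[-0.012,0.045,0],"yaw":-4},
    {"hand":0.0,"slide":[-0.012,0.045,0],"yaw":-4},
    {"hand":0.0,"slide":[-0.012,0.045,0],"yaw":-4},
    {"hand":0.0,"slide":[-0.01,0.04,0],"yaw":-4},
    {"hand":0.0,"slide":[-0.008,0.025,0],"yaw":-2},
  ],
)

```text
time: 14.68
ee_pos: [0.4952, 0.3772, 0.1378]
orientation: [0.988, -0.151, 0.038, 0.011]
wrist_force: [-0.7, -0.7, -1.5]
finger_gap: 0.0253
```

apply_moves(
  deltas=[
    {"hand":0.0,"slide":[0,0.01,0],"yaw":0},
    {"hand":0.0,"slide":[0,0,0],"yaw":0},
  ],
)

```text
time: 14.92
ee_pos: [0.4944, 0.3886, 0.1369]
orientation: [0.988, -0.149, 0.038, 0.011]
wrist_force: [0.7, -0.2, -0.8]
finger_gap: 0.0254
```

```bash
python3 tr.py
```

```text
15.125 [0.49471407 0.3872912  0.13726568] 0.025609636859992718 2
(array([0.52899039, 0.33315265, 2.83561785]), np.float64(0.21002964267578045))
```

apply_moves(
  deltas=[
    {"hand":0.0,"slide":[0,0.004,-0.022],"yaw":0},
    {"hand":0.0,"slide":[0,0,-0.022],"yaw":0},
    {"hand":0.0,"slide":[0,0,-0.02],"yaw":0},
    {"hand":0.0,"slide":[0,0,-0.01],"yaw":0},
    {"hand":0.0,"slide":[0,0,-0.004],"yaw":0},
    {"hand":0.0,"slide":[0,0,0],"yaw":0},
  ],
)

```text
time: 15.88
ee_pos: [0.4982, 0.3868, 0.0596]
orientation: [0.987, -0.153, 0.039, 0.011]
wrist_force: [-0.6, -0.6, -0.3]
finger_gap: 0.0256
```

apply_moves(
  deltas=[
    {"hand":0.0,"slide":[-0.002,0.003,-0.004],"yaw":0},
    {"hand":0.0,"slide":[0,0,-0.003],"yaw":0},
    {"hand":0.045,"slide":[0,0,0],"yaw":0},
    {"hand":0.045,"slide":[0,0,0],"yaw":0},
    {"hand":0.045,"slide":[0,0,0.01],"yaw":0},
    {"hand":0.045,"slide":[0,0,0.03],"yaw":0},
    {"hand":0.045,"slide":[0,0,0.03],"yaw":0},
    {"hand":0.045,"slide":[0,0,0.02],"yaw":0},
  ],
)

```text
time: 16.88
ee_pos: [0.4967, 0.3906, 0.1477]
orientation: [0.987, -0.153, 0.041, 0.01]
wrist_force: [0.4, 0.3, -0.3]
finger_gap: 0.045
```

```bash
python3 - <<'E'
from h import *
o=sensors.observe();print(o["ee_pos"],o["orientation"]); 
a=camera("scene")[:,:,::-1];b=camera("side")[:,:,::-1]
z=lambda i,x,y:cv2.resize(i[y:y+120,x:x+160],(400,300),interpolation=cv2.INTER_CUBIC)
cv2.imwrite("pics/c3.png",np.hstack([z(a,270,190),z(b,150,210)]))
E
```

```text
[0.49669756 0.390604   0.14767696] [ 0.98733125 -0.15309724  0.04050798  0.00986573]
```

View pics/c3.png

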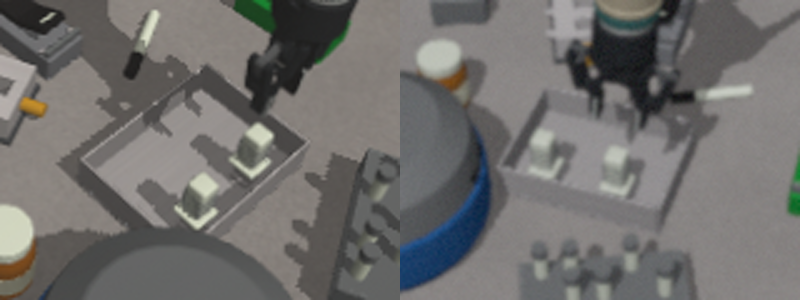

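Both cartridges stand upright in the far half of the tray. Next is cart2.

apply_moves(
  deltas=[
    {"hand":0.06,"slide":[0.002,-0.03,0],"yaw":2},
    {"hand":0.0854,"slide":[0.01,-0.045,0],"yaw":4},
    {"hand":0.0854,"slide":[0.01,-0.05,0],"yaw":4},
    {"hand":0.0854,"slide":[0.012,-0.05,0],"yaw":4},
    {"hand":0.0854,"slide":[0.012,-0.05,0],"yaw":4},
    {"hand":0.0854,"slide":[0.012,-0.05,0],"yaw":4},
    {"hand":0.0854,"slide":[0.01,-0.05,0],"yaw":3},
    {"hand":0.0854,"slide":[0.006,-0.04,0],"yaw":0},
  ],
)

```text
time: 17.98
ee_pos: [0.5702, 0.0184, 0.1451]
orientation: [0.996, 0.075, 0.042, -0.002]
wrist_force: [-0.3, -0.6, 0.1]
finger_gap: 0.0853
```

apply_moves(
  deltas=[
    {"hand":0.0854,"slide":[0,-0.02,0],"yaw":0},
    {"hand":0.0854,"slide":[0,0,0],"yaw":0},
  ],
)

```text
time: 18.23
ee_pos: [0.5698, -0.0053, 0.1437]
orientation: [0.997, 0.072, 0.041, -0.002]
wrist_force: [-0.6, 0.1, 0.3]
finger_gap: 0.0857
```

apply_moves(
  deltas=[
    {"hand":0.0854,"slide":[0.009,-0.003,-0.01],"yaw":0},
    {"hand":0.0854,"slide":[0,0,-0.022],"yaw":0},
    {"hand":0.0854,"slide":[0,0,-0.022],"yaw":0},
    {"hand":0.0854,"slide":[0,0,-0.02],"yaw":0},
    {"hand":0.0854,"slide":[0,0,-0.008],"yaw":0},
    {"hand":0.0854,"slide":[0,0,0],"yaw":0},
  ],
)

```text
time: 18.98
ee_pos: [0.5803, -0.0021, 0.056]
orientation: [0.996, 0.076, 0.04, -0.003]
wrist_force: [0.1, 0.1, -0.1]
finger_gap: 0.0856
```

apply_moves(
  deltas=[
    {"hand":0.0,"slide":[0,0,0],"yaw":0},
    {"hand":0.0,"slide":[0,0,0],"yaw":0},
    {"hand":0.0,"slide":[0,0,0],"yaw":0},
    {"hand":0.0,"slide":[0,0,0],"yaw":0},
    {"hand":0.0,"slide":[0,0,0],"yaw":0},
  ],
)

```text
time: 19.6
ee_pos: [0.5782, -0.0022, 0.0589]
orientation: [0.996, 0.076, 0.039, -0.002]
wrist_force: [-1.1, -0.8, 1.7]
finger_gap: 0.0251
```

apply_moves(
  deltas=[
    {"hand":0.0,"slide":[0,0,0.008],"yaw":0},
    {"hand":0.0,"slide":[0,0,0.008],"yaw":0},
    {"hand":0.0,"slide":[0,0,0.01],"yaw":0},
    {"hand":0.0,"slide":[0,0,0.016],"yaw":0},
    {"hand":0.0,"slide":[0,0,0.018],"yaw":0},
    {"hand":0.0,"slide":[0,0,0.012],"yaw":0},
    {"hand":0.0,"slide":[0,0,0],"yaw":0},
  ],
)

```text
time: 20.48
ee_pos: [0.5835, -0.0024, 0.139]
orientation: [0.996, 0.076, 0.046, -0.002]
wrist_force: [1.0, -0.1, -0.7]
finger_gap: 0.0252
```

apply_moves(
  deltas=[
    {"hand":0.0,"slide":[0,0.04,0],"yaw":0},
    {"hand":0.0,"slide":[0,0.045,0],"yaw":-4},
    {"hand":0.0,"slide":[-0.002,0.045,0],"yaw":-4},
    {"hand":0.0,"slide":[-0.002,0.045,0],"yaw":-4},
    {"hand":0.0,"slide":[-0.002,0.045,0],"yaw":-4},
    {"hand":0.0,"slide":[-0.002,0.045,0],"yaw":-4},
    {"hand":0.0,"slide":[0,0.035,0],"yaw":-4},
    {"hand":0.0,"slide":[0,0.01,0],"yaw":0},
  ],
)

```text
time: 21.48
ee_pos: [0.5753, 0.3157, 0.1379]
orientation: [0.989, -0.141, 0.046, 0.009]
wrist_force: [0.3, -1.0, -0.2]
finger_gap: 0.0252
```

apply_moves(
  deltas=[
    {"hand":0.0,"slide":[0,0,0],"yaw":0},
  ],
)

```text
time: 21.6
ee_pos: [0.575, 0.3158, 0.1374]
orientation: [0.989, -0.14, 0.045, 0.009]
wrist_force: [-0.5, -0.5, -0.5]
finger_gap: 0.0256
```

```bash
python3 tr.py
```

```text
21.8 [0.57536985 0.31423634 0.13786081] 0.025346456171095506 2
(array([ 0.52738876,  0.33203479, -0.2897607 ]), np.float64(0.29030258890651633))
```

apply_moves(
  deltas=[
    {"hand":0.0,"slide":[0,0.004,-0.022],"yaw":0},
    {"hand":0.0,"slide":[0,0,-0.022],"yaw":0},
    {"hand":0.0,"slide":[0,0,-0.02],"yaw":0},
    {"hand":0.0,"slide":[0,0,-0.012],"yaw":0},
    {"hand":0.0,"slide":[0,0,-0.004],"yaw":0},
    {"hand":0.0,"slide":[0,0,0],"yaw":0},
  ],
)

```text
time: 22.55
ee_pos: [0.5779, 0.3123, 0.0583]
orientation: [0.988, -0.145, 0.048, 0.009]
wrist_force: [-0.7, 0.1, -1.1]
finger_gap: 0.0252
```

apply_moves(
  deltas=[
    {"hand":0.0,"slide":[-0.001,0.002,-0.005],"yaw":0},
    {"hand":0.0,"slide":[0,0,-0.003],"yaw":0},
    {"hand":0.045,"slide":[0,0,0],"yaw":0},
    {"hand":0.045,"slide":[0,0,0],"yaw":0},
    {"hand":0.045,"slide":[0,0,0.01],"yaw":0},
    {"hand":0.045,"slide":[0,0,0.03],"yaw":0},
    {"hand":0.045,"slide":[0,0,0.03],"yaw":0},
    {"hand":0.045,"slide":[0,0,0.02],"yaw":0},
  ],
)

```text
time: 23.55
ee_pos: [0.5776, 0.315, 0.1453]
orientation: [0.988, -0.145, 0.049, 0.008]
wrist_force: [0.2, 0.3, -0.4]
finger_gap: 0.0452
```

apply_moves(
  deltas=[
    {"hand":0.06,"slide":[0,-0.03,0],"yaw":2},
    {"hand":0.0854,"slide":[0.001,-0.045,0],"yaw":4},
    {"hand":0.0854,"slide":[0.001,-0.05,0],"yaw":4},
    {"hand":0.0854,"slide":[0.002,-0.05,0],"yaw":4},
    {"hand":0.0854,"slide":[0.002,-0.05,0],"yaw":4},
    {"hand":0.0854,"slide":[0.002,-0.05,0],"yaw":4},
    {"hand":0.0854,"slide":[0.002,-0.05,0],"yaw":3},
    {"hand":0.0854,"slide":[0.002,-0.03,0],"yaw":0},
  ],
)

```text
time: 24.55
ee_pos: [0.5938, -0.0465, 0.158]
orientation: [0.995, 0.083, 0.059, -0.006]
wrist_force: [0.1, 0.1, -0.0]
finger_gap: 0.0853
```

apply_moves(
  deltas=[
    {"hand":0.0854,"slide":[0,-0.012,0],"yaw":0},
    {"hand":0.0854,"slide":[0,0,0],"yaw":0},
  ],
)

```text
time: 24.8
ee_pos: [0.5942, -0.0606, 0.1594]
orientation: [0.995, 0.081, 0.06, -0.006]
wrist_force: [0.7, 0.0, -0.2]
finger_gap: 0.0852
```

apply_moves(
  deltas=[
    {"hand":0.0854,"slide":[0,0,0],"yaw":0},
    {"hand":0.0854,"slide":[0,0,0],"yaw":0},
    {"hand":0.0854,"slide":[0,0,0],"yaw":0},
    {"hand":0.0854,"slide":[0,0,0],"yaw":0},
    {"hand":0.0854,"slide":[0,0,0],"yaw":0},
    {"hand":0.0854,"slide":[0,0,0],"yaw":0},
    {"hand":0.0854,"slide":[0,0,0],"yaw":0},
    {"hand":0.0854,"slide":[0,0,0],"yaw":0},
  ],
)

```text
time: 25.8
ee_pos: [0.5939, -0.0559, 0.1595]
orientation: [0.995, 0.084, 0.06, -0.007]
wrist_force: [0.4, -0.9, -1.2]
finger_gap: 0.0857
```

apply_moves(
  deltas=[
    {"hand":0.0854,"slide":[0,0,0.06],"yaw":0},
    {"hand":0.0854,"slide":[0,0,0.06],"yaw":0},
    {"hand":0.0854,"slide":[0,0,0.06],"yaw":0},
    {"hand":0.0854,"slide":[0,0,0],"yaw":0},
    {"hand":0.0854,"slide":[0,0,0],"yaw":0},
  ],
)

```text
time: 26.42
ee_pos: [0.5917, -0.0559, 0.3431]
orientation: [0.995, 0.083, 0.058, -0.007]
wrist_force: [-0.3, 1.1, -0.4]
finger_gap: 0.0853
```

apply_moves(
  deltas=[
    {"hand":0.0854,"slide":[0,0,-0.06],"yaw":0},
    {"hand":0.0854,"slide":[0,0,-0.06],"yaw":0},
    {"hand":0.0854,"slide":[0,0,-0.05],"yaw":0},
    {"hand":0.0854,"slide":[0,0,0],"yaw":0},
    {"hand":0.0854,"slide":[0,0,0],"yaw":0},
  ],
)

```text
time: 27.05
ee_pos: [0.5889, -0.0555, 0.1654]
orientation: [0.995, 0.083, 0.056, -0.008]
wrist_force: [0.7, 0.1, 1.2]
finger_gap: 0.0852
```

apply_moves(
  deltas=[
    {"hand":0.0854,"slide":[-0.06,0,0.02],"yaw":0},
    {"hand":0.0854,"slide":[-0.06,0,0.02],"yaw":0},
    {"hand":0.0854,"slide":[-0.06,0,0],"yaw":0},
    {"hand":0.0854,"slide":[0,0,0],"yaw":0},
    {"hand":0.0854,"slide":[0,0,0],"yaw":0},
  ],
)

```text
time: 27.68
ee_pos: [0.4125, -0.058, 0.2158]
orientation: [0.994, 0.083, 0.066, -0.003]
wrist_force: [0.3, -0.4, 0.2]
finger_gap: 0.0853
```

apply_moves(
  deltas=[
    {"hand":0.0854,"slide":[0.06,0,0],"yaw":0},
    {"hand":0.0854,"slide":[0.06,0,-0.02],"yaw":0},
    {"hand":0.0854,"slide":[0.06,0,-0.02],"yaw":0},
    {"hand":0.0854,"slide":[0,0,0],"yaw":0},
    {"hand":0.0854,"slide":[0,0,0],"yaw":0},
  ],
)

```text
time: 28.3
ee_pos: [0.6021, -0.0585, 0.1798]
orientation: [0.994, 0.084, 0.072, -0.001]
wrist_force: [0.2, -0.3, 0.2]
finger_gap: 0.0852
```

apply_moves(
  deltas=[
    {"hand":0.0854,"slide":[0,0,0.02],"yaw":-10.5},
    {"hand":0.0854,"slide":[0,0,0.02],"yaw":-10.5},
    {"hand":0.0854,"slide":[0,0,0.02],"yaw":-10.5},
    {"hand":0.0854,"slide":[0,0,0],"yaw":-10.5},
    {"hand":0.0854,"slide":[0,0,0],"yaw":-10.5},
    {"hand":0.0854,"slide":[0,0,0],"yaw":-10.5},
    {"hand":0.0854,"slide":[0,0,0],"yaw":-10.5},
    {"hand":0.0854,"slide":[0,0,0],"yaw":-10.5},
  ],
)

```text
time: 29.3
ee_pos: [0.596, -0.0589, 0.2518]
orientation: [0.784, -0.617, 0.059, 0.047]
wrist_force: [-0.4, 0.0, -1.7]
finger_gap: 0.0854
```

apply_moves(
  deltas=[
    {"hand":0.0854,"slide":[0,0,0],"yaw":-10.5},
    {"hand":0.0854,"slide":[0,0,0],"yaw":-10.5},
    {"hand":0.0854,"slide":[0,0,0],"yaw":-10.5},
    {"hand":0.0854,"slide":[0,0,0],"yaw":-10.5},
    {"hand":0.0854,"slide":[0,0,0],"yaw":-10.5},
    {"hand":0.0854,"slide":[0,0,0],"yaw":-10.5},
    {"hand":0.0854,"slide":[0,0,0],"yaw":0},
  ],
)

```text
time: 30.18
ee_pos: [0.5912, -0.0588, 0.2613]
orientation: [-0.334, 0.94, -0.029, -0.068]
wrist_force: [-0.8, -0.1, 0.5]
finger_gap: 0.0858
```

```bash
cat > tl.py <<'E'
from h import *
from scipy.spatial.transform import Rotation as R
o=sensors.observe();M=R.from_quat(o["orientation"]).as_matrix();print(round(o["time"],2),np.round(o["ee_pos"],4),"toolz deg",np.round(np.degrees(M[:2,2]),2),"yaw",np.degrees(np.arctan2(M[1,0],M[0,0])),"q",np.round(o["qpos"],2),"gap",o["finger_gap"],"F",np.round(o["wrist_force"],1))
E
python3 tl.py
```

```text
30.18 [ 0.5912 -0.0588  0.2613] toolz deg [-6.2  -5.69] yaw -140.88016689010604 q [-0.15  0.35  1.33 -0.11  1.55  2.32] gap 0.08576325368388381 F [-0.8 -0.1  0.5]
```

apply_moves(
  deltas=[
    {"hand":0.0854,"slide":[0,0,0],"yaw":-9},
    {"hand":0.0854,"slide":[0,0,0],"yaw":-8},
    {"hand":0.0854,"slide":[-0.06,0,0],"yaw":0},
    {"hand":0.0854,"slide":[-0.06,0,0],"yaw":0},
    {"hand":0.0854,"slide":[-0.06,0,0],"yaw":0},
    {"hand":0.0854,"slide":[0,0,0],"yaw":0},
  ],
)

```text
time: 30.92
ee_pos: [0.4027, -0.058, 0.2629]
orientation: [-0.196, 0.978, -0.019, -0.07]
wrist_force: [1.2, -0.0, -0.6]
finger_gap: 0.0855
```

apply_moves(
  deltas=[
    {"hand":0.0854,"slide":[0.06,0,0],"yaw":0},
    {"hand":0.0854,"slide":[0.06,0,0],"yaw":0},
    {"hand":0.0854,"slide":[0.06,0,0],"yaw":0},
    {"hand":0.0854,"slide":[0,0,0],"yaw":0},
    {"hand":0.0854,"slide":[-0.06,0,0],"yaw":0},
    {"hand":0.0854,"slide":[-0.06,0,0],"yaw":0},
    {"hand":0.0854,"slide":[-0.06,0,0],"yaw":0},
    {"hand":0.0854,"slide":[0,0,0],"yaw":0},
  ],
)

```text
time: 31.92
ee_pos: [0.4031, -0.0572, 0.2643]
orientation: [-0.206, 0.976, -0.021, -0.065]
wrist_force: [0.2, 0.1, -0.8]
finger_gap: 0.0853
```

```bash
python3 tl.py
```

```text
31.93 [ 0.4031 -0.0572  0.2643] toolz deg [-6.81 -3.89] yaw -156.266815669287 q [-0.23  0.06  1.7  -0.09  1.48  2.51] gap 0.08530125849556043 F [ 0.2  0.1 -0.8]
```

apply_moves(
  deltas=[
    {"hand":0.0854,"slide":[0.06,0,-0.03],"yaw":0},
    {"hand":0.0854,"slide":[0.06,0,-0.05],"yaw":0},
    {"hand":0.0854,"slide":[0.05,0,-0.02],"yaw":0},
    {"hand":0.0854,"slide":[0,0,0],"yaw":0},
  ],
)

```text
time: 32.42
ee_pos: [0.5707, -0.0574, 0.1736]
orientation: [-0.208, 0.976, -0.024, -0.058]
wrist_force: [-0.8, 0.0, 0.4]
finger_gap: 0.0854
```

```bash
python3 tl.py
```

```text
32.42 [ 0.5707 -0.0574  0.1736] toolz deg [-5.94 -4.08] yaw -155.9932949319478 q [-0.17  0.36  1.53 -0.09  1.34  2.58] gap 0.08537784029005487 F [-0.8  0.   0.4]
```

apply_moves(
  deltas=[
    {"hand":0.0854,"slide":[0,0,0.015],"yaw":0},
    {"hand":0.0854,"slide":[0,0,0.015],"yaw":0},
    {"hand":0.0854,"slide":[0,0,0.015],"yaw":0},
    {"hand":0.0854,"slide":[0,0,0.015],"yaw":0},
    {"hand":0.0854,"slide":[0,0,0.015],"yaw":0},
    {"hand":0.0854,"slide":[0,0,0.015],"yaw":0},
    {"hand":0.0854,"slide":[0,0,0.0],"yaw":0},
  ],
)

```text
time: 33.3
ee_pos: [0.5697, -0.0575, 0.276]
orientation: [-0.209, 0.976, -0.026, -0.054]
wrist_force: [0.2, 0.0, -0.1]
finger_gap: 0.0853
```

```bash
python3 tl.py
```

```text
33.3 [ 0.5697 -0.0575  0.276 ] toolz deg [-5.42 -4.19] yaw -155.94220598061077 q [-0.17  0.3   1.36 -0.09  1.56  2.56] gap 0.08533066499187175 F [ 0.2  0.  -0.1]
```

apply_moves(
  deltas=[
    {"hand":0.0854,"slide":[0,0.05,0],"yaw":0},
    {"hand":0.0854,"slide":[0,0.05,0],"yaw":0},
    {"hand":0.0854,"slide":[0,0.05,0],"yaw":0},
    {"hand":0.0854,"slide":[0,0.05,0],"yaw":0},
    {"hand":0.0854,"slide":[0,0,0],"yaw":0},
  ],
)

```text
time: 33.92
ee_pos: [0.5715, 0.0985, 0.276]
orientation: [-0.248, 0.967, -0.001, -0.052]
wrist_force: [-0.1, -0.6, -0.6]
finger_gap: 0.0851
```

```bash
python3 tl.py
```

```text
33.92 [0.5715 0.0985 0.276 ] toolz deg [-5.8  -1.55] yaw -151.16529364613217 q [ 0.06  0.32  1.33 -0.02  1.59  2.7 ] gap 0.08509294293118635 F [-0.1 -0.6 -0.6]
```

apply_moves(
  deltas=[
    {"hand":0.0854,"slide":[0,-0.05,0],"yaw":0},
    {"hand":0.0854,"slide":[0,-0.05,0],"yaw":0},
    {"hand":0.0854,"slide":[0,-0.05,0],"yaw":0},
    {"hand":0.0854,"slide":[0,-0.05,0],"yaw":0},
    {"hand":0.0854,"slide":[0,0,0],"yaw":0},
  ],
)

```text
time: 34.55
ee_pos: [0.5701, -0.112, 0.2739]
orientation: [-0.246, 0.968, -0.003, -0.055]
wrist_force: [-0.3, 0.7, -0.6]
finger_gap: 0.0854
```

```bash
python3 tl.py
```

```text
34.55 [ 0.5701 -0.112   0.2739] toolz deg [-6.02 -1.84] yaw -151.3635000710114 q [-0.28  0.32  1.34 -0.06  1.57  2.37] gap 0.08538471876925703 F [-0.3  0.7 -0.6]
```

apply_moves(
  deltas=[
    {"hand":0.0854,"slide":[-0.06,0,0],"yaw":0},
    {"hand":0.0854,"slide":[-0.06,0.03,0],"yaw":0},
    {"hand":0.0854,"slide":[-0.04,0.02,0],"yaw":0},
    {"hand":0.0854,"slide":[0.06,0,-0.03],"yaw":0},
    {"hand":0.0854,"slide":[0.06,0,-0.04],"yaw":0},
    {"hand":0.0854,"slide":[0.04,0,-0.03],"yaw":0},
    {"hand":0.0854,"slide":[0,0,0],"yaw":0},
  ],
)

```text
time: 35.42
ee_pos: [0.563, -0.0624, 0.1752]
orientation: [-0.243, 0.969, -0.004, -0.054]
wrist_force: [-0.9, -1.2, -0.4]
finger_gap: 0.0856
```

apply_moves(
  deltas=[
    {"hand":0.0854,"slide":[0,0,0.01],"yaw":0},
    {"hand":0.0854,"slide":[0,0,0.01],"yaw":0},
    {"hand":0.0854,"slide":[0,0,0.01],"yaw":0},
    {"hand":0.0854,"slide":[0,0,0.01],"yaw":0},
    {"hand":0.0854,"slide":[0,0,0.01],"yaw":0},
    {"hand":0.0854,"slide":[0,0,0.01],"yaw":0},
    {"hand":0.0854,"slide":[0,0,0.01],"yaw":0},
    {"hand":0.0854,"slide":[0,0,0.0],"yaw":0},
  ],
)

```text
time: 36.42
ee_pos: [0.5611, -0.0626, 0.2552]
orientation: [-0.242, 0.969, -0.005, -0.051]
wrist_force: [0.1, -0.2, -0.6]
finger_gap: 0.0855
```

```bash
python3 tl.py
```

```text
36.42 [ 0.5611 -0.0626  0.2552] toolz deg [-5.55 -2.03] yaw -151.87684341345422 q [-0.2   0.3   1.41 -0.05  1.51  2.46] gap 0.08545347729731902 F [ 0.1 -0.2 -0.6]
```

apply_moves(
  deltas=[
    {"hand":0.0854,"slide":[0,0,-0.01],"yaw":0},
    {"hand":0.0854,"slide":[0,0,-0.01],"yaw":0},
    {"hand":0.0854,"slide":[0,0,-0.01],"yaw":0},
    {"hand":0.0854,"slide":[0,0,-0.01],"yaw":0},
    {"hand":0.0854,"slide":[0,0,-0.01],"yaw":0},
    {"hand":0.0854,"slide":[0,0,-0.01],"yaw":0},
    {"hand":0.0854,"slide":[0,0,-0.01],"yaw":0},
    {"hand":0.0854,"slide":[0,0,0.0],"yaw":0},
  ],
)

```text
time: 37.42
ee_pos: [0.5593, -0.0622, 0.1771]
orientation: [-0.242, 0.969, -0.004, -0.054]
wrist_force: [0.1, -1.3, -0.6]
finger_gap: 0.0857
```

```bash
python3 tl.py
```

```text
37.42 [ 0.5593 -0.0622  0.1771] toolz deg [-5.91 -1.95] yaw -151.8513696345369 q [-0.2   0.35  1.54 -0.06  1.35  2.47] gap 0.08566079560133677 F [ 0.1 -1.3 -0.6]
```

apply_moves(
  deltas=[
    {"hand":0.0854,"slide":[0,0,0.015],"yaw":0},
    {"hand":0.0854,"slide":[0,0,0.015],"yaw":0},
    {"hand":0.0854,"slide":[0,0,0.015],"yaw":10.5},
    {"hand":0.0854,"slide":[0,0,0.015],"yaw":10.5},
    {"hand":0.0854,"slide":[0,0,0.015],"yaw":10.5},
    {"hand":0.0854,"slide":[0,0,0.015],"yaw":10.5},
    {"hand":0.0854,"slide":[0,0,0.015],"yaw":10.5},
    {"hand":0.0854,"slide":[0,0,0.015],"yaw":10.5},
  ],
)

```text
time: 38.42
ee_pos: [0.5622, -0.0627, 0.3132]
orientation: [0.722, -0.69, 0.036, 0.038]
wrist_force: [0.7, -0.1, 0.5]
finger_gap: 0.0856
```

apply_moves(
  deltas=[
    {"hand":0.0854,"slide":[0,0,0.06],"yaw":10.5},
    {"hand":0.0854,"slide":[0,0,0.06],"yaw":10.5},
    {"hand":0.0854,"slide":[0,0,0.06],"yaw":10.5},
    {"hand":0.0854,"slide":[0,0,0.0],"yaw":10.5},
    {"hand":0.0854,"slide":[0,0,-0.015],"yaw":10.5},
    {"hand":0.0854,"slide":[0,0,-0.015],"yaw":10.5},
    {"hand":0.0854,"slide":[0,0,-0.015],"yaw":10.5},
    {"hand":0.0854,"slide":[0,0,-0.015],"yaw":10.5},
  ],
)

```text
time: 39.42
ee_pos: [0.558, -0.0611, 0.4573]
orientation: [0.998, -0.013, 0.068, -0.001]
wrist_force: [-1.2, 0.4, -0.5]
finger_gap: 0.085
```

```bash
python3 tl.py
```

```text
39.42 [ 0.558  -0.0611  0.4573] toolz deg [7.76 0.  ] yaw -1.5196586538875505 q [-0.26  0.14  1.15  0.03  1.72 -0.22] gap 0.08504449189172518 F [-1.2  0.4 -0.5]
```

apply_moves(
  deltas=[
    {"hand":0.0854,"slide":[0,0,-0.015],"yaw":4},
    {"hand":0.0854,"slide":[0,0,-0.015],"yaw":0},
    {"hand":0.0854,"slide":[0,0,-0.015],"yaw":0},
    {"hand":0.0854,"slide":[0,0,-0.015],"yaw":0},
    {"hand":0.0854,"slide":[0,0,-0.015],"yaw":0},
    {"hand":0.0854,"slide":[0,0,-0.015],"yaw":0},
    {"hand":0.0854,"slide":[0,0,-0.015],"yaw":0},
    {"hand":0.0854,"slide":[0,0,-0.015],"yaw":0},
  ],
)

```text
time: 40.42
ee_pos: [0.557, -0.0609, 0.3357]
orientation: [0.997, 0.022, 0.071, -0.002]
wrist_force: [-0.3, 0.7, 0.2]
finger_gap: 0.0853
```

```bash
python3 tl.py
```

```text
40.42 [ 0.557  -0.0609  0.3357] toolz deg [8.14 0.42] yaw 2.5043371945952746 q [-0.26  0.13  1.45  0.04  1.43 -0.31] gap 0.08531584742551912 F [-0.3  0.7  0.2]
```

apply_moves(
  deltas=[
    {"hand":0.0854,"slide":[-0.06,0.008,0],"yaw":3},
    {"hand":0.0854,"slide":[-0.06,0.008,0],"yaw":3},
    {"hand":0.0854,"slide":[-0.06,0.008,-0.01],"yaw":0},
    {"hand":0.0854,"slide":[-0.06,0.008,-0.01],"yaw":0},
    {"hand":0.0854,"slide":[-0.03,0,0],"yaw":0},
    {"hand":0.0854,"slide":[0,0,0],"yaw":0},
  ],
)

```text
time: 41.18
ee_pos: [0.2798, -0.0275, 0.3075]
orientation: [0.995, 0.076, 0.069, -0.006]
wrist_force: [0.3, 0.4, 0.3]
finger_gap: 0.0856
```

```bash
python3 tl.py
```

```text
41.17 [ 0.2798 -0.0275  0.3075] toolz deg [7.76 1.27] yaw 8.714053780548987 q [-0.46 -0.32  1.9   0.08  1.45 -0.61] gap 0.08560303447036728 F [0.3 0.4 0.3]
```

apply_moves(
  deltas=[
    {"hand":0.0854,"slide":[-0.03,0,0],"yaw":0},
    {"hand":0.0854,"slide":[-0.02,0,0],"yaw":0},
    {"hand":0.0854,"slide":[-0.02,0,0],"yaw":0},
    {"hand":0.0854,"slide":[0,0,0],"yaw":0},
  ],
)

```text
time: 41.68
ee_pos: [0.2124, -0.0293, 0.3077]
orientation: [0.995, 0.076, 0.071, -0.005]
wrist_force: [0.7, -1.1, 0.2]
finger_gap: 0.0854
```

```bash
python3 tl.py
```

```text
41.67 [ 0.2124 -0.0293  0.3077] toolz deg [8.01 1.16] yaw 8.745403961133311 q [-0.66 -0.45  1.96  0.1   1.53 -0.81] gap 0.08537512916459213 F [ 0.7 -1.1  0.2]
```

apply_moves(
  deltas=[
    {"hand":0.0854,"slide":[0.03,0,0],"yaw":0},
    {"hand":0.0854,"slide":[0.05,-0.004,0],"yaw":0},
    {"hand":0.0854,"slide":[0.05,-0.004,-0.01],"yaw":0},
    {"hand":0.0854,"slide":[0.05,-0.004,-0.02],"yaw":0},
    {"hand":0.0854,"slide":[0.05,-0.004,-0.03],"yaw":0},
    {"hand":0.0854,"slide":[0.05,-0.004,-0.03],"yaw":0},
    {"hand":0.0854,"slide":[0.05,-0.004,-0.03],"yaw":0},
    {"hand":0.0854,"slide":[0.03,0,-0.02],"yaw":0},
  ],
)

```text
time: 42.68
ee_pos: [0.6002, -0.0504, 0.161]
orientation: [0.994, 0.076, 0.079, -0.002]
wrist_force: [-0.4, 0.2, 0.8]
finger_gap: 0.0852
```

apply_moves(
  deltas=[
    {"hand":0.0854,"slide":[0,0,0],"yaw":0},
    {"hand":0.0854,"slide":[0,0,0],"yaw":0},
  ],
)

```text
time: 42.92
ee_pos: [0.6029, -0.0483, 0.1561]
orientation: [0.994, 0.077, 0.076, -0.003]
wrist_force: [-0.2, -0.4, 0.4]
finger_gap: 0.0853
```

```bash
python3 tl.py
```

```text
42.92 [ 0.6029 -0.0483  0.1561] toolz deg [8.68 1.06] yaw 8.865656072384558 q [-0.23  0.3   1.68  0.06  1.02 -0.41] gap 0.08534920851148736 F [-0.2 -0.4  0.4]
```

apply_moves(
  deltas=[
    {"hand":0.0854,"slide":[-0.014,-0.009,-0.01],"yaw":0},
    {"hand":0.0854,"slide":[0,0,-0.022],"yaw":0},
    {"hand":0.0854,"slide":[0,0,-0.022],"yaw":0},
    {"hand":0.0854,"slide":[0,0,-0.022],"yaw":0},
    {"hand":0.0854,"slide":[0,0,-0.014],"yaw":0},
    {"hand":0.0854,"slide":[0,0,0],"yaw":0},
  ],
)

```text
time: 43.68
ee_pos: [0.5885, -0.0563, 0.0708]
orientation: [0.994, 0.077, 0.082, -0.002]
wrist_force: [0.7, -0.4, -0.3]
finger_gap: 0.0859
```

apply_moves(
  deltas=[
    {"hand":0.0854,"slide":[0,0,-0.008],"yaw":0},
    {"hand":0.0,"slide":[0,0,0],"yaw":0},
    {"hand":0.0,"slide":[0,0,0],"yaw":0},
    {"hand":0.0,"slide":[0,0,0],"yaw":0},
    {"hand":0.0,"slide":[0,0,0],"yaw":0},
    {"hand":0.0,"slide":[0,0,0],"yaw":0},
  ],
  force=40,
)

```text
time: 44.42
ee_pos: [0.5883, -0.0569, 0.0662]
orientation: [0.994, 0.077, 0.083, -0.001]
wrist_force: [-5.3, -0.6, 10.6]
finger_gap: 0.029
```

```bash
python3 tl.py
```

```text
44.42 [ 0.5883 -0.0569  0.0662] toolz deg [9.44 0.82] yaw 8.948175975537472 q [-0.25  0.37  1.84  0.08  0.78 -0.45] gap 0.02895478922251782 F [-5.3 -0.6 10.6]
```

apply_moves(
  deltas=[
    {"hand":0.0,"slide":[0,0,0],"yaw":0},
    {"hand":0.0,"slide":[0,0,0],"yaw":0},
    {"hand":0.0,"slide":[0,0,0],"yaw":0},
    {"hand":0.0,"slide":[0,0,0],"yaw":0},
    {"hand":0.0,"slide":[0,0,0],"yaw":0},
    {"hand":0.0,"slide":[0,0,0],"yaw":0},
    {"hand":0.0,"slide":[0,0,0],"yaw":0},
    {"hand":0.0,"slide":[0,0,0],"yaw":0},
  ],
  force=80,
)

```text
time: 45.42
ee_pos: [0.5856, -0.0573, 0.0676]
orientation: [0.994, 0.078, 0.08, -0.001]
wrist_force: [-1.2, -1.0, 3.4]
finger_gap: 0.0262
```

```bash
python3 tl.py; python3 -c "
from h import *
print(sensors.observe()['ft_torque'])"
```

```text
45.42 [ 0.5856 -0.0573  0.0676] toolz deg [9.11 0.78] yaw 9.05484021730011 q [-0.25  0.36  1.84  0.07  0.79 -0.45] gap 0.026204242871431787 F [-1.2 -1.   3.4]
[-0.20668618  0.91173483 -0.08860394]
```

apply_moves(
  deltas=[
    {"hand":0.0,"slide":[0,0,0.008],"yaw":0},
    {"hand":0.0,"slide":[0,0,0.008],"yaw":0},
    {"hand":0.0,"slide":[0,0,0.01],"yaw":0},
    {"hand":0.0,"slide":[0,0,0.016],"yaw":0},
    {"hand":0.0,"slide":[0,0,0.018],"yaw":0},
    {"hand":0.0,"slide":[0,0,0.012],"yaw":0},
    {"hand":0.0,"slide":[0,0,0],"yaw":0},
  ],
)

```text
time: 46.3
ee_pos: [0.5861, -0.0566, 0.1431]
orientation: [0.994, 0.078, 0.081, -0.001]
wrist_force: [0.6, -0.3, -1.0]
finger_gap: 0.0247
```

```bash
python3 tl.py
```

```text
46.3 [ 0.5861 -0.0566  0.1431] toolz deg [9.23 0.86] yaw 9.0102969582646 q [-0.25  0.28  1.74  0.07  0.96 -0.44] gap 0.024743324606598754 F [ 0.6 -0.3 -1. ]
```

apply_moves(
  deltas=[
    {"hand":0.0,"slide":[-0.008,0.035,0],"yaw":0},
    {"hand":0.0,"slide":[-0.013,0.045,0],"yaw":-4},
    {"hand":0.0,"slide":[-0.015,0.05,0],"yaw":-4},
    {"hand":0.0,"slide":[-0.015,0.05,0],"yaw":-4},
    {"hand":0.0,"slide":[-0.015,0.05,0],"yaw":-4},
    {"hand":0.0,"slide":[-0.015,0.05,0],"yaw":-4},
    {"hand":0.0,"slide":[-0.013,0.05,0],"yaw":-4},
    {"hand":0.0,"slide":[-0.01,0.04,0],"yaw":-2},
  ],
)

```text
time: 47.3
ee_pos: [0.4799, 0.3218, 0.1429]
orientation: [0.984, -0.159, 0.082, 0.017]
wrist_force: [0.3, 0.5, -0.7]
finger_gap: 0.0252
```

apply_moves(
  deltas=[
    {"hand":0.0,"slide":[-0.006,0.02,0],"yaw":0},
    {"hand":0.0,"slide":[0,0,0],"yaw":0},
  ],
)

```text
time: 47.55
ee_pos: [0.4723, 0.3461, 0.1421]
orientation: [0.984, -0.157, 0.081, 0.016]
wrist_force: [0.8, -0.4, -0.8]
finger_gap: 0.0254
```

```bash
python3 tl.py; python3 tr.py
```

```text
47.55 [0.4723 0.3461 0.1421] toolz deg [ 8.86 -3.31] yaw -18.086633299099887 q [ 0.6   0.32  1.7  -0.16  1.04  0.99] gap 0.02539079190220734 F [ 0.8 -0.4 -0.8]
47.75 [0.47311759 0.3434661  0.14233157] 0.024777814788539878 2
(array([ 0.52636167,  0.33220816, -0.30337874]), np.float64(0.30343622410083526))
```

apply_moves(
  deltas=[
    {"hand":0.0,"slide":[0,0.003,-0.022],"yaw":0},
    {"hand":0.0,"slide":[0,0,-0.022],"yaw":0},
    {"hand":0.0,"slide":[0,0,-0.02],"yaw":0},
    {"hand":0.0,"slide":[0,0,-0.01],"yaw":0},
    {"hand":0.0,"slide":[0,0,-0.004],"yaw":0},
    {"hand":0.0,"slide":[0,0,0],"yaw":0},
  ],
)

```text
time: 48.5
ee_pos: [0.4766, 0.3412, 0.0643]
orientation: [0.983, -0.163, 0.083, 0.016]
wrist_force: [-0.7, 0.3, -0.5]
finger_gap: 0.0252
```

apply_moves(
  deltas=[
    {"hand":0.0,"slide":[-0.002,0.002,-0.003],"yaw":0},
    {"hand":0.05,"slide":[0,0,0],"yaw":0},
    {"hand":0.05,"slide":[0,0,0],"yaw":0},
    {"hand":0.05,"slide":[0,0,0],"yaw":0},
    {"hand":0.05,"slide":[0,0,0.01],"yaw":0},
    {"hand":0.05,"slide":[0,0,0.03],"yaw":0},
    {"hand":0.05,"slide":[0,0,0.03],"yaw":0},
    {"hand":0.05,"slide":[0,0,0.03],"yaw":0},
  ],
)

```text
time: 49.5
ee_pos: [0.4743, 0.3435, 0.1656]
orientation: [0.983, -0.162, 0.083, 0.016]
wrist_force: [0.4, 1.1, -0.6]
finger_gap: 0.0501
```

```bash
python3 tl.py; python3 - <<'E'
from h import *
a=camera("scene")[:,:,::-1];b=camera("side")[:,:,::-1]
z=lambda i,x,y:cv2.resize(i[y:y+120,x:x+160],(400,300),interpolation=cv2.INTER_CUBIC)
cv2.imwrite("pics/c4.png",np.hstack([z(a,270,190),z(b,150,210)]))
E
```

```text
49.5 [0.4743 0.3435 0.1656] toolz deg [ 9.05 -3.39] yaw -18.743623857879257 q [ 0.59  0.29  1.66 -0.16  1.09  0.99] gap 0.050149657335945744 F [ 0.4  1.1 -0.6]
```

View pics/c4.png

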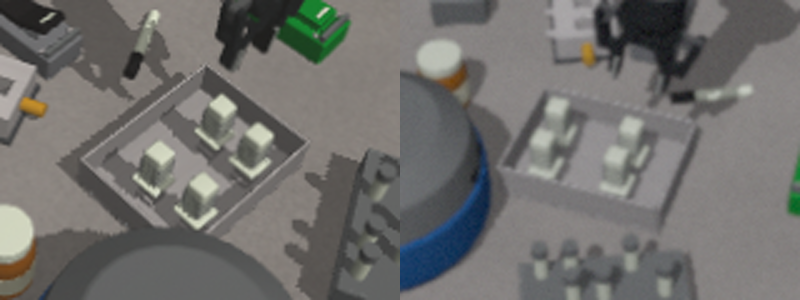

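apply_moves(
  deltas=[
    {"hand":0.06,"slide":[0.006,-0.035,0],"yaw":3},
    {"hand":0.0854,"slide":[0.012,-0.05,0],"yaw":4},
    {"hand":0.0854,"slide":[0.014,-0.05,0],"yaw":4},
    {"hand":0.0854,"slide":[0.014,-0.05,0],"yaw":4},
    {"hand":0.0854,"slide":[0.014,-0.05,0],"yaw":4},
    {"hand":0.0854,"slide":[0.014,-0.05,0],"yaw":4},
    {"hand":0.0854,"slide":[0.014,-0.05,0],"yaw":4},
    {"hand":0.0854,"slide":[0.014,-0.05,0],"yaw":0},
  ],
)

```text
time: 50.6
ee_pos: [0.5776, -0.0473, 0.1667]
orientation: [0.993, 0.083, 0.087, -0.009]
wrist_force: [0.8, 0.0, 0.0]
finger_gap: 0.0853
```

apply_moves(
  deltas=[
    {"hand":0.0854,"slide":[0.006,-0.04,0],"yaw":0},
    {"hand":0.0854,"slide":[0,-0.01,0],"yaw":0},
    {"hand":0.0854,"slide":[0,0,0],"yaw":0},
  ],
)

```text
time: 50.98
ee_pos: [0.5832, -0.102, 0.1649]
orientation: [0.993, 0.08, 0.085, -0.01]
wrist_force: [0.5, 0.1, -0.3]
finger_gap: 0.0851
```

```bash
python3 tl.py
```

```text
50.98 [ 0.5832 -0.102   0.1649] toolz deg [9.64 1.89] yaw 9.205834982355539 q [-0.35  0.27  1.71  0.1   1.02 -0.55] gap 0.0851389278904202 F [ 0.5  0.1 -0.3]
```

apply_moves(
  deltas=[
    {"hand":0.0854,"slide":[0.01,-0.004,-0.01],"yaw":0},
    {"hand":0.0854,"slide":[0,0,-0.025],"yaw":0},
    {"hand":0.0854,"slide":[0,0,-0.025],"yaw":0},
    {"hand":0.0854,"slide":[0,0,-0.025],"yaw":0},
    {"hand":0.0854,"slide":[0,0,-0.01],"yaw":0},
    {"hand":0.0854,"slide":[0,0,0],"yaw":0},
  ],
)

```text
time: 51.72
ee_pos: [0.5947, -0.0977, 0.0654]
orientation: [0.993, 0.085, 0.086, -0.011]
wrist_force: [-0.1, 0.3, -0.3]
finger_gap: 0.0853
```

apply_moves(
  deltas=[
    {"hand":0.0854,"slide":[0,-0.008,0],"yaw":0},
    {"hand":0.0,"slide":[0,0,-0.002],"yaw":0},
    {"hand":0.0,"slide":[0,0,0],"yaw":0},
    {"hand":0.0,"slide":[0,0,0],"yaw":0},
    {"hand":0.0,"slide":[0,0,0],"yaw":0},
    {"hand":0.0,"slide":[0,0,0],"yaw":0},
    {"hand":0.0,"slide":[0,0,0],"yaw":0},
    {"hand":0.0,"slide":[0,0,0],"yaw":0},
  ],
  force=80,
)

```text
time: 52.72
ee_pos: [0.5923, -0.1071, 0.0691]
orientation: [0.993, 0.086, 0.084, -0.01]
wrist_force: [0.4, -0.1, 0.6]
finger_gap: 0.026
```

```bash
python3 tl.py
```

```text
52.73 [ 0.5923 -0.1071  0.0691] toolz deg [9.5  1.97] yaw 9.889285473741321 q [-0.35  0.38  1.81  0.12  0.81 -0.6 ] gap 0.026033177782192263 F [ 0.4 -0.1  0.6]
```

apply_moves(
  deltas=[
    {"hand":0.0,"slide":[0,0,0.008],"yaw":0},
    {"hand":0.0,"slide":[0,0,0.008],"yaw":0},
    {"hand":0.0,"slide":[0,0,0.01],"yaw":0},
    {"hand":0.0,"slide":[0,0,0.016],"yaw":0},
    {"hand":0.0,"slide":[0,0,0.018],"yaw":0},
    {"hand":0.0,"slide":[0,0,0.012],"yaw":0},
    {"hand":0.0,"slide":[0,0,0],"yaw":0},
  ],
)

```text
time: 53.6
ee_pos: [0.5916, -0.1062, 0.1451]
orientation: [0.993, 0.086, 0.084, -0.011]
wrist_force: [0.1, -0.2, -0.7]
finger_gap: 0.0248
```

apply_moves(
  deltas=[
    {"hand":0.0,"slide":[-0.006,0.035,0],"yaw":0},
    {"hand":0.0,"slide":[-0.01,0.045,0],"yaw":-4},
    {"hand":0.0,"slide":[-0.011,0.05,0],"yaw":-4},
    {"hand":0.0,"slide":[-0.011,0.05,0],"yaw":-4},
    {"hand":0.0,"slide":[-0.011,0.05,0],"yaw":-4},
    {"hand":0.0,"slide":[-0.011,0.05,0],"yaw":-4},
    {"hand":0.0,"slide":[-0.011,0.05,0],"yaw":-4},
    {"hand":0.0,"slide":[-0.01,0.04,0],"yaw":-2},
  ],
)

```text
time: 54.6
ee_pos: [0.5078, 0.272, 0.1454]
orientation: [0.985, -0.151, 0.086, 0.009]
wrist_force: [0.5, -0.0, -1.6]
finger_gap: 0.0246
```

apply_moves(
  deltas=[
    {"hand":0.0,"slide":[-0.004,0.012,0],"yaw":0},
    {"hand":0.0,"slide":[0,0,0],"yaw":0},
  ],
)

```text
time: 54.85
ee_pos: [0.5023, 0.2867, 0.1449]
orientation: [0.985, -0.148, 0.085, 0.009]
wrist_force: [0.2, -0.4, -0.6]
finger_gap: 0.025
```

```bash
python3 tl.py; python3 tr.py
```

```text
54.85 [0.5023 0.2867 0.1449] toolz deg [ 9.47 -2.44] yaw -17.162912456707232 q [ 0.47  0.29  1.73 -0.13  1.    0.83] gap 0.024984544155538732 F [ 0.2 -0.4 -0.6]
55.05 [0.50313224 0.28499827 0.14510524] 0.024979684600989746 2
(array([0.52702467, 0.33147491, 2.84683897]), np.float64(0.37230858136796924))
```

apply_moves(
  deltas=[
    {"hand":0.0,"slide":[-0.001,0.003,-0.022],"yaw":0},
    {"hand":0.0,"slide":[0,0,-0.022],"yaw":0},
    {"hand":0.0,"slide":[0,0,-0.02],"yaw":0},
    {"hand":0.0,"slide":[0,0,-0.01],"yaw":0},
    {"hand":0.0,"slide":[0,0,-0.004],"yaw":0},
    {"hand":0.0,"slide":[0,0,0],"yaw":0},
  ],
)

```text
time: 55.8
ee_pos: [0.506, 0.2818, 0.0671]
orientation: [0.984, -0.155, 0.087, 0.009]
wrist_force: [-0.5, 0.4, -0.5]
finger_gap: 0.0251
```

apply_moves(
  deltas=[
    {"hand":0.0,"slide":[-0.002,0.002,-0.005],"yaw":0},
    {"hand":0.05,"slide":[0,0,0],"yaw":0},
    {"hand":0.05,"slide":[0,0,0],"yaw":0},
    {"hand":0.05,"slide":[0,0,0],"yaw":0},
    {"hand":0.05,"slide":[0,0,0.01],"yaw":0},
    {"hand":0.05,"slide":[0,0,0.03],"yaw":0},
    {"hand":0.05,"slide":[0,0,0.05],"yaw":0},
    {"hand":0.05,"slide":[0,0,0.05],"yaw":0},
  ],
)

```text
time: 56.8
ee_pos: [0.5026, 0.2836, 0.2054]
orientation: [0.984, -0.154, 0.086, 0.01]
wrist_force: [-0.1, 0.3, 0.7]
finger_gap: 0.0499
```

apply_moves(
  deltas=[
    {"hand":0.0,"slide":[0,-0.06,0.05],"yaw":5},
    {"hand":0.0,"slide":[0,-0.06,0],"yaw":5},
    {"hand":0.0,"slide":[0,-0.06,0],"yaw":5},
    {"hand":0.0,"slide":[0,-0.06,0],"yaw":2},
    {"hand":0.0,"slide":[0,-0.06,0],"yaw":0},
    {"hand":0.0,"slide":[0,-0.06,0],"yaw":0},
    {"hand":0.0,"slide":[0,-0.05,0],"yaw":0},
    {"hand":0.0,"slide":[0,0,0],"yaw":0},
  ],
)

```text
time: 57.8
ee_pos: [0.5057, -0.1235, 0.2607]
orientation: [0.995, 0.001, 0.1, -0.005]
wrist_force: [1.1, 0.6, 0.3]
finger_gap: -0.0001
```

```bash
python3 tl.py; python3 - <<'E'
from h import *
import pickle
c=get_calibration("wrist"); im=camera("wrist"); pickle.dump(c,open("w3.pkl","wb"))
a=camera("scene")[:,:,::-1];b=camera("side")[:,:,::-1]
z=lambda i,x,y,w,h:cv2.resize(i[y:y+h,x:x+w],(400,300),interpolation=cv2.INTER_CUBIC)
cv2.imwrite("pics/c5.png",np.vstack([np.hstack([z(a,270,190,160,120),z(b,150,210,160,120)]),np.hstack([z(a,120,110,120,90),z(im[:,:,::-1],0,0,512,384)])]))
cv2.imwrite("pics/w3.png",im[:,:,::-1]);cv2.imwrite("pics/s3.png",a)
E
```

```text
57.8 [ 0.5057 -0.1235  0.2607] toolz deg [11.41  0.59] yaw 0.04072136643786728 q [-0.44  0.07  1.71  0.1   1.19 -0.47] gap -0.0001247267783913074 F [1.1 0.6 0.3]
```

View pics/c5.png

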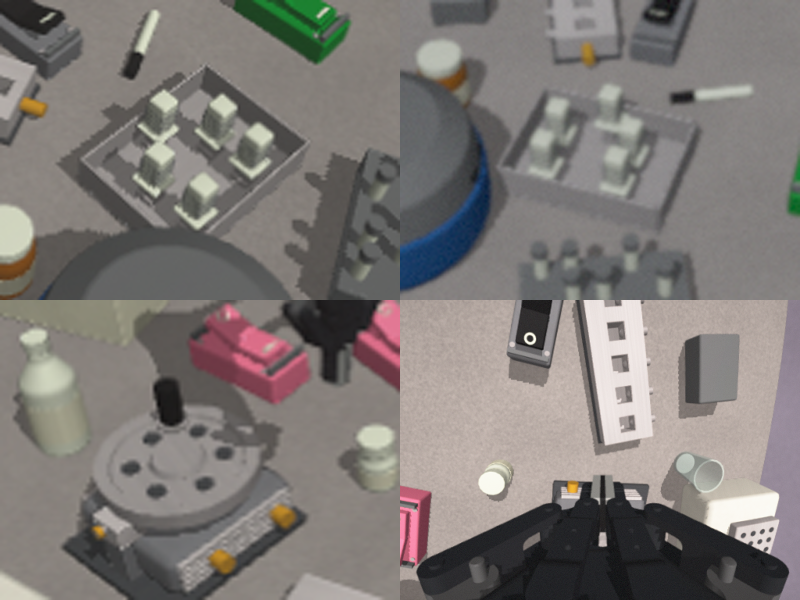

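All five cartridges stand in the tray. I'm moving past the pump for a clear wrist view of the wheel and knob.

apply_moves(
  deltas=[
    {"hand":0.04,"slide":[0,-0.04,0],"yaw":0},
    {"hand":0.04,"slide":[0,-0.045,0],"yaw":0},
    {"hand":0.04,"slide":[0,-0.045,0],"yaw":0},
    {"hand":0.04,"slide":[0,-0.045,0],"yaw":0},
    {"hand":0.04,"slide":[0,-0.045,0],"yaw":0},
    {"hand":0.04,"slide":[0,-0.045,0],"yaw":0},
    {"hand":0.04,"slide":[0,-0.02,0],"yaw":0},
    {"hand":0.04,"slide":[0,0,0],"yaw":0},
  ],
)

```text
time: 58.95
ee_pos: [0.5105, -0.3934, 0.2622]
orientation: [0.995, 0.017, 0.101, -0.011]
wrist_force: [-0.2, 0.8, 0.3]
finger_gap: 0.0401
```

```bash
python3 tl.py; python3 - <<'E'
from h import *
import pickle
c=get_calibration("wrist"); im=camera("wrist"); pickle.dump(c,open("w4.pkl","wb"))
cv2.imwrite("pics/w4.png",cv2.resize(im[:,:,::-1],(800,600),interpolation=cv2.INTER_CUBIC))
E
```

```text
58.95 [ 0.5105 -0.3934  0.2622] toolz deg [11.5   1.42] yaw 1.7956850024447992 q [-0.86  0.29  1.42  0.17  1.32 -0.93] gap 0.04009806602861091 F [-0.2  0.8  0.3]
```

View pics/w4.png

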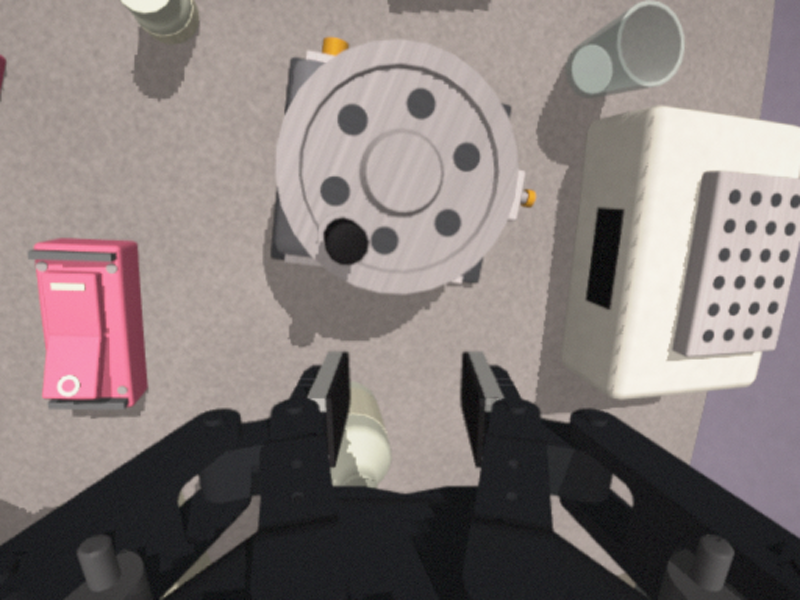

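The wheel hub is at (403,172), the knob top at (346,241) and the piston tip at (531,198). The wash bottle is below the hand at about (365,430).

```bash
python3 - <<'E'
from h import *
import pickle
c=pickle.load(open("w4.pkl","rb")); k=1.5625
f=lambda u,v,z:np.round(onplane(c,(u/k,v/k),z)[0],4)
h=f(403,172,.108);kn=f(346,241,.155);t=f(531,198,.08)
print("hub",h,"knob",kn,"tip",t,"bottle",f(375,460,.15),f(350,395,.03))
e=np.array([f(*p,.105) for p in((276,165),(518,165),(400,40),(400,293))]);print(e,e.mean(0))
for a in(h,):
    d=(kn-a)[:2];print(np.hypot(*d),np.degrees(np.arctan2(d[1],d[0])));d=(t-a)[:2];print("tip",np.hypot(*d),np.degrees(np.arctan2(d[1],d[0])))
E
```

```text
hub [ 0.5373 -0.3151  0.108 ] knob [ 0.4956 -0.3569  0.155 ] tip [ 0.6481 -0.3292  0.08  ] bottle [ 0.5147 -0.5056  0.15  ] [ 0.5076 -0.5155  0.03  ]
[[ 0.454  -0.3133  0.105 ]
 [ 0.6224 -0.3063  0.105 ]
 [ 0.5335 -0.2317  0.105 ]
 [ 0.5381 -0.3998  0.105 ]] [ 0.537    -0.312775  0.105   ]
0.059043458570784975 -134.93138233278944
tip 0.11169355397694176 -7.252269397883534
```

apply_moves(
  deltas=[
    {"hand":0.05,"slide":[-0.003,0.008,-0.01],"yaw":-9.5},
    {"hand":0.05,"slide":[-0.003,0.008,-0.01],"yaw":-9.5},
    {"hand":0.05,"slide":[-0.003,0.008,-0.01],"yaw":-9.5},
    {"hand":0.05,"slide":[-0.003,0.008,-0.01],"yaw":-9.5},
    {"hand":0.05,"slide":[0,0,-0.01],"yaw":-9},
    {"hand":0.05,"slide":[0,0,0],"yaw":0},
  ],
)

```text
time: 59.75
ee_pos: [0.4984, -0.3435, 0.2128]
orientation: [0.916, -0.387, 0.097, 0.028]
wrist_force: [0.2, 0.5, 0.5]
finger_gap: 0.0496
```

```bash
python3 tl.py
```

```text
59.75 [ 0.4984 -0.3435  0.2128] toolz deg [ 8.93 -7.2 ] yaw -45.95979497140164 q [-0.72  0.23  1.64  0.01  1.07  0.07] gap 0.04955631144909534 F [0.2 0.5 0.5]
```

apply_moves(
  deltas=[
    {"hand":0.05,"slide":[0,-0.015,0],"yaw":0},
    {"hand":0.05,"slide":[0,0,-0.015],"yaw":0},
    {"hand":0.05,"slide":[0,0,-0.015],"yaw":0},
    {"hand":0.05,"slide":[0,0,-0.01],"yaw":0},
    {"hand":0.05,"slide":[0,0,0],"yaw":0},
  ],
)

```text
time: 60.38
ee_pos: [0.4981, -0.3588, 0.1704]
orientation: [0.917, -0.385, 0.097, 0.027]
wrist_force: [-0.4, 0.5, 0.3]
finger_gap: 0.0502
```

```bash
python3 tl.py
```

```text
60.38 [ 0.4981 -0.3588  0.1704] toolz deg [ 8.97 -7.13] yaw -45.68420330787157 q [-0.75  0.27  1.69  0.02  0.98  0.04] gap 0.050241338704613205 F [-0.4  0.5  0.3]
```

apply_moves(
  deltas=[
    {"hand":0.05,"slide":[0,0,-0.015],"yaw":0},
    {"hand":0.05,"slide":[0,0,-0.015],"yaw":0},
    {"hand":0.05,"slide":[0,0,-0.013],"yaw":0},
    {"hand":0.05,"slide":[0,0,-0.008],"yaw":0},
    {"hand":0.05,"slide":[0,0,0],"yaw":0},
  ],
)

```text
time: 61.0
ee_pos: [0.4979, -0.3586, 0.1153]
orientation: [0.917, -0.385, 0.096, 0.027]
wrist_force: [-0.5, 0.2, -0.3]
finger_gap: 0.0501
```

```bash
python3 tl.py
```

```text
61.0 [ 0.4979 -0.3586  0.1153] toolz deg [ 8.93 -7.09] yaw -45.67227082639517 q [-0.75  0.32  1.76  0.02  0.85  0.04] gap 0.0501266712533267 F [-0.5  0.2 -0.3]
```

```bash
cat > tip.py <<'E'
from h import *
import sys,os
c=get_calibration("scene"); im=camera("scene"); hub=np.array([.537,-.314])
o=sensors.observe(); p=o["ee_pos"]; d=p[:2]-hub; ph=np.arctan2(d[1],d[0]); F=o["wrist_force"]
t=np.array([np.sin(ph),-np.cos(ph)]); r=np.array([np.cos(ph),np.sin(ph)])
print("t",round(o["time"],2),"tcp",np.round(p,4),"phi",round(np.degrees(ph),1),"r",round(float(np.hypot(*d)),4),"Ftan",round(float(F[:2]@t),1),"Frad",round(float(F[:2]@r),1),"Fz",round(float(F[2]),1),"gap",round(o["finger_gap"],4))
# tip: brass-coloured blob near rest
e=np.array([np.cos(np.radians(-7.25)),np.sin(np.radians(-7.25))])
u,v=proj(c,[*(hub+.114*e),.08])[0]; x0,y0=int(u)-12,int(v)-12
w=im[y0:y0+24,x0:x0+24].astype(int); m=(w[...,0]-w[...,2]>50)
if m.any():
    ww=(w[...,0]-w[...,2])*m; yy,xx=np.mgrid[:24,:24]; uv=[x0+(ww*xx).sum()/ww.sum(),y0+(ww*yy).sum()/ww.sum()]
    q=onplane(c,uv,.08)[0,:2]; print("tip px",np.round(uv,2),m.sum(),"dist",round(float((q-hub)@e)*1000,1))
cv2.imwrite(f"pics/t{sys.argv[1]}.png",im[:,:,::-1])
E
python3 tip.py 0
```

```text
t 61.05 tcp [ 0.4981 -0.3588  0.1158] phi -130.9 r 0.0593 Ftan 0.1 Frad -0.3 Fz 0.6 gap 0.0501
tip px [149.29 178.88] 9 dist 106.8
```

apply_moves(
  deltas=[
    {"hand":0.038,"slide":[0,0,0],"yaw":0},
    {"hand":0.038,"slide":[0,0,0],"yaw":0},
    {"hand":0.038,"slide":[-0.006,0.007,0],"yaw":-9},
    {"hand":0.038,"slide":[-0.005,0.008,0],"yaw":-9},
    {"hand":0.038,"slide":[0,0,0],"yaw":0},
  ],
  force=20,
)

```text
time: 61.68
ee_pos: [0.4904, -0.3479, 0.1194]
orientation: [0.843, -0.527, 0.097, 0.045]
wrist_force: [-0.2, -0.2, -0.3]
finger_gap: 0.0379
```

```bash
python3 tip.py 1; python3 tl.py
```

```text
t 61.73 tcp [ 0.4905 -0.3483  0.1195] phi -143.6 r 0.0578 Ftan 0.1 Frad 0.3 Fz 0.6 gap 0.0377
tip px [149.29 178.88] 9 dist 106.8
61.73 [ 0.4905 -0.3483  0.1195] toolz deg [  6.69 -10.19] yaw -64.1583348976478 q [-0.7   0.31  1.78 -0.08  0.85  0.47] gap 0.03766574336461803 F [-0.3 -0.1  0.6]
```

apply_moves(
  deltas=[
    {"hand":0.038,"slide":[-0.005,0.008,-0.003],"yaw":-6},
    {"hand":0.038,"slide":[-0.0035,0.0085,0],"yaw":-9},
    {"hand":0.038,"slide":[0,0,0],"yaw":0},
  ],
)

```text
time: 62.1
ee_pos: [0.4849, -0.3364, 0.1197]
orientation: [0.767, -0.632, 0.096, 0.059]
wrist_force: [0.0, -0.2, -0.3]
finger_gap: 0.0384
```

```bash
python3 tip.py 2; python3 tl.py
```

```text
t 62.15 tcp [ 0.4848 -0.3367  0.1197] phi -156.5 r 0.0569 Ftan 0.1 Frad 0.7 Fz -0.6 gap 0.038
tip px [149.29 178.88] 9 dist 106.8
62.15 [ 0.4848 -0.3367  0.1197] toolz deg [  4.19 -12.08] yaw -79.1657156718611 q [-0.65  0.3   1.79 -0.16  0.87  0.82] gap 0.03800606749667525 F [-0.7 -0.2 -0.6]
```

```bash
python3 -c "
import cv2
a=cv2.imread('pics/t2.png');cv2.imwrite('pics/c6.png',cv2.resize(a[100:205,120:260],(800,600),interpolation=cv2.INTER_CUBIC))"
```

```text
(no output)
```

View pics/c6.png

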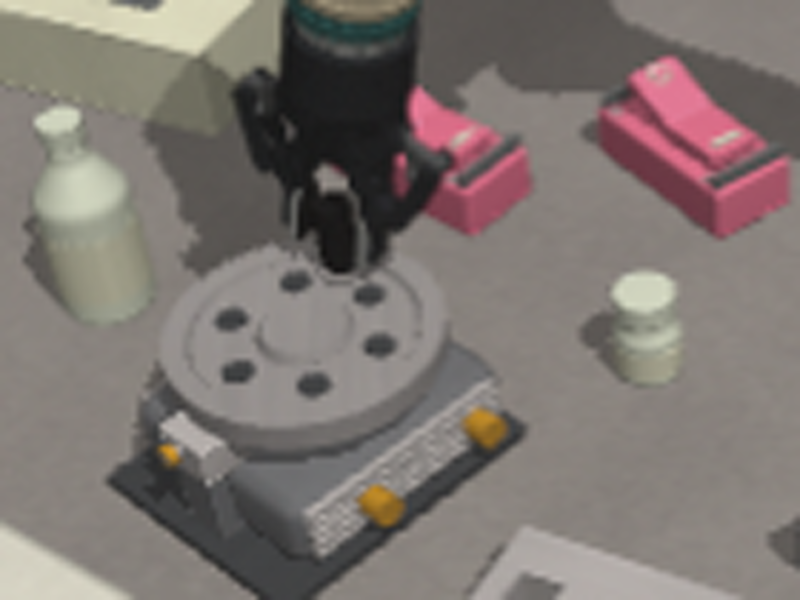

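The knob at (335,230) sits between the fingers and the wheel's holes have shifted, so it is following. I'll use the hole pattern to track the wheel angle.

```bash
cat > wa.py <<'E'
from h import *
import sys
c=get_calibration("scene"); hub=np.array([.537,-.314])
def phase(n,phi):
    g=cv2.cvtColor(cv2.imread(f"pics/t{n}.png"),cv2.COLOR_BGR2GRAY).astype(np.float32); th=np.radians(np.arange(0,360,2)); s=0
    for r in(.044,.048,.052):
        p=proj(c,np.c_[hub[0]+r*np.cos(th),hub[1]+r*np.sin(th),np.full(len(th),.105)]).astype(np.float32)
        s=s+cv2.remap(g,p[:,:1],p[:,1:],cv2.INTER_LINEAR)[:,0]
    d=np.angle(np.exp(1j*(th-phi))); ok=(abs(d)>np.radians(60))
    best=max(np.radians(np.arange(0,60,.5)),key=lambda a:-sum(np.median(s[ok&(abs(np.angle(np.exp(1j*(th-a-k*np.pi/3))))<.15)]) if (ok&(abs(np.angle(np.exp(1j*(th-a-k*np.pi/3))))<.15)).any() else np.median(s[ok]) for k in range(6)))
    return np.degrees(best)
if __name__=="__main__":
    for a in sys.argv[1:]:
        n,p=a.split(","); print(n,phase(n,np.radians(float(p))))
E
python3 wa.py 0,-135 1,-146 2,-160
```

```text
0 15.5
1 1.5000000000000002
2 49.0
```

apply_moves(
  deltas=[
    {"hand":0.038,"slide":[-0.004,0.009,-0.003],"yaw":-8},
    {"hand":0.038,"slide":[-0.0015,0.009,0],"yaw":-8},
    {"hand":0.038,"slide":[0,0,0],"yaw":0},
  ],
)

```text
time: 62.52
ee_pos: [0.4813, -0.3264, 0.1196]
orientation: [-0.672, 0.731, -0.093, -0.074]
wrist_force: [-0.4, -0.7, 0.3]
finger_gap: 0.0383
```

```bash
python3 tip.py 3; python3 wa.py 3,-176
```

```text
t 62.58 tcp [ 0.4811 -0.3261  0.1195] phi -167.7 r 0.0572 Ftan -1.3 Frad 1.0 Fz -0.4 gap 0.038
tip px [149.02 179.34] 9 dist 108.8
3 39.0
```

apply_moves(
  deltas=[
    {"hand":0.038,"slide":[-0.001,0.008,-0.003],"yaw":-6},
    {"hand":0.038,"slide":[0,0.006,0],"yaw":-3},
    {"hand":0.038,"slide":[0,0,0],"yaw":0},
  ],
)

```text
time: 62.95
ee_pos: [0.4802, -0.3231, 0.12]
orientation: [-0.614, 0.779, -0.093, -0.086]
wrist_force: [-0.6, -0.9, -0.5]
finger_gap: 0.038
```

```bash
python3 tip.py 4; python3 wa.py 4,-180
```

```text
t 63.0 tcp [ 0.4802 -0.3227  0.12  ] phi -171.3 r 0.0574 Ftan -3.2 Frad 0.1 Fz 0.8 gap 0.0381
tip px [148.41 179.5 ] 8 dist 110.6
4 35.0
```

apply_moves(
  deltas=[
    {"hand":0.038,"slide":[-0.001,0.013,-0.003],"yaw":-4},
    {"hand":0.038,"slide":[0,0.01,0],"yaw":-3},
  ],
)

```text
time: 63.25
ee_pos: [0.4787, -0.3078, 0.1203]
orientation: [-0.566, 0.814, -0.093, -0.096]
wrist_force: [-1.9, -5.5, -3.0]
finger_gap: 0.0382
```

```bash
python3 tip.py 5; python3 wa.py 5,-180
```

```text
t 63.3 tcp [ 0.4789 -0.3063  0.12  ] phi 172.4 r 0.0586 Ftan -0.1 Frad 1.2 Fz 1.7 gap 0.0378
tip px [147.72 180.23] 10 dist 114.2
5 21.5
```

apply_moves(
  deltas=[
    {"hand":0.038,"slide":[0.001,0.007,-0.003],"yaw":-6},
    {"hand":0.038,"slide":[0,0,0],"yaw":0},
  ],
)

```text
time: 63.55
ee_pos: [0.4799, -0.3, 0.1181]
orientation: [-0.522, 0.842, -0.088, -0.099]
wrist_force: [1.7, 3.8, -1.7]
finger_gap: 0.0379
```

```bash
python3 tip.py 6; python3 wa.py 6,170; python3 tl.py
```

```text
t 63.6 tcp [ 0.4799 -0.2995  0.118 ] phi 165.7 r 0.0589 Ftan 4.3 Frad -0.7 Fz 0.1 gap 0.0381
tip px [148.64 179.27] 10 dist 109.4
6 11.0
63.6 [ 0.4799 -0.2995  0.118 ] toolz deg [ -4.32 -14.36] yaw -116.78461755990263 q [-0.52  0.34  1.75 -0.31  1.01  1.67] gap 0.038138606195626784 F [1.8 3.9 0.1]
```

apply_moves(
  deltas=[
    {"hand":0.038,"slide":[0.001,0.003,0],"yaw":-3},
    {"hand":0.038,"slide":[0,0,0],"yaw":0},
    {"hand":0.038,"slide":[0,0,0],"yaw":0},
  ],
)

```text
time: 63.98
ee_pos: [0.4797, -0.2953, 0.1172]
orientation: [-0.502, 0.855, -0.083, -0.101]
wrist_force: [0.1, -1.1, -0.5]
finger_gap: 0.038
```

```bash
python3 tip.py 7; python3 wa.py 7,160
```

```text
t 64.03 tcp [ 0.4797 -0.2953  0.1172] phi 162.0 r 0.0603 Ftan -1.1 Frad 0.6 Fz -0.9 gap 0.0381
tip px [149.17 179.07] 10 dist 107.7
7 7.499999999999999
```

apply_moves(
  deltas=[
    {"hand":0.052,"slide":[0,0,0],"yaw":0},
    {"hand":0.052,"slide":[0,0,0],"yaw":0},
    {"hand":0.052,"slide":[0,0,0.012],"yaw":0},
    {"hand":0.052,"slide":[0,0,0.015],"yaw":0},
    {"hand":0.052,"slide":[0,0,0.015],"yaw":0},
    {"hand":0.052,"slide":[0,0,0.03],"yaw":0},
    {"hand":0.052,"slide":[0,0,0.05],"yaw":0},
    {"hand":0.0,"slide":[0,0.0,0],"yaw":0},
  ],
)

```text
time: 65.03
ee_pos: [0.4801, -0.2959, 0.2487]
orientation: [-0.502, 0.855, -0.085, -0.1]
wrist_force: [0.2, 1.2, -0.0]
finger_gap: 0.0348
```

```bash
python3 tip.py 8; python3 wa.py 8,157; python3 tl.py
```

```text
t 65.08 tcp [ 0.4788 -0.295   0.2462] phi 161.9 r 0.0612 Ftan 0.1 Frad -0.4 Fz -0.8 gap 0.0275
tip px [149.13 179.13] 11 dist 107.9
8 7.499999999999999
65.08 [ 0.4788 -0.295   0.2462] toolz deg [ -5.07 -13.94] yaw -119.41082981059685 q [-0.51  0.24  1.55 -0.27  1.32  1.63] gap 0.027472734541042487 F [ 0.4 -0.  -0.8]
```

apply_moves(
  deltas=[
    {"hand":0.0,"slide":[-0.002,0.04,0],"yaw":8},
    {"hand":0.0,"slide":[-0.003,0.05,0],"yaw":8},
    {"hand":0.0,"slide":[-0.003,0.05,0],"yaw":8},
    {"hand":0.0,"slide":[-0.003,0.05,0],"yaw":8},
    {"hand":0.0,"slide":[-0.003,0.05,0],"yaw":8},
    {"hand":0.0,"slide":[-0.003,0.05,-0.01],"yaw":0},
    {"hand":0.0,"slide":[-0.003,0.05,-0.02],"yaw":0},
    {"hand":0.0,"slide":[-0.002,0.035,-0.02],"yaw":0},
  ],
)

```text
time: 66.08
ee_pos: [0.4511, 0.0894, 0.1913]
orientation: [0.77, -0.624, 0.11, 0.066]
wrist_force: [0.2, -0.0, -0.7]
finger_gap: -0.0003
```

apply_moves(
  deltas=[
    {"hand":0.0,"slide":[0,0,0],"yaw":0},
    {"hand":0.0,"slide":[0,0,0],"yaw":0},
  ],
)

```text
time: 66.32
ee_pos: [0.4488, 0.0908, 0.189]
orientation: [0.772, -0.622, 0.109, 0.068]
wrist_force: [-0.5, 0.3, -0.1]
finger_gap: 0.0001
```

```bash
python3 tl.py; python3 - <<'E'
from h import *
from scipy.spatial.transform import Rotation as R
o=sensors.observe();M=R.from_quat(o["orientation"]).as_matrix()
for a in(-.015,.015):
  for b in(-.011,.011): print(np.round(o["ee_pos"]+M@[a,b,0],4))
E
```

```text
66.33 [0.4488 0.0908 0.189 ] toolz deg [  4.74 -13.78] yaw -77.96212541892672 q [ 0.25  0.14  1.83 -0.28  1.16  1.72] gap 8.12637999493813e-05 F [-0.5  0.3 -0.1]
[0.4565 0.1074 0.1855]
[0.4351 0.1026 0.1848]
[0.4626 0.079  0.1931]
[0.4411 0.0742 0.1924]
```

apply_moves(
  deltas=[
    {"hand":0.0,"slide":[0.009,-0.003,-0.02],"yaw":0},
    {"hand":0.0,"slide":[0,0,-0.03],"yaw":0},
    {"hand":0.0,"slide":[0,0,-0.03],"yaw":0},
    {"hand":0.0,"slide":[0,0,-0.015],"yaw":0},
    {"hand":0.0,"slide":[0,0,0],"yaw":0},
  ],
)

```text
time: 66.95
ee_pos: [0.4603, 0.0819, 0.0946]
orientation: [0.769, -0.626, 0.111, 0.067]
wrist_force: [-0.8, 0.2, 0.9]
finger_gap: -0.0
```

```bash
python3 tl.py
```

```text
66.95 [0.4603 0.0819 0.0946] toolz deg [  4.96 -13.86] yaw -78.50415121578433 q [ 0.23  0.25  1.96 -0.33  0.92  1.79] gap -3.7442346157447e-05 F [-0.8  0.2  0.9]
```

apply_moves(
  deltas=[
    {"hand":0.0,"slide":[-0.002,0.004,-0.012],"yaw":0},
    {"hand":0.0,"slide":[0,0.001,-0.008],"yaw":0},
    {"hand":0.0,"slide":[0,0,-0.007],"yaw":0},
    {"hand":0.0,"slide":[0,0,-0.007],"yaw":0},
  ],
)

```text
time: 67.45
ee_pos: [0.4626, 0.0878, 0.0652]
orientation: [0.768, -0.627, 0.114, 0.063]
wrist_force: [-5.4, 3.7, 21.4]
finger_gap: 0.0
```

```bash
python3 tl.py; python3 tip.py 9; python3 -c "
import cv2
a=cv2.imread('pics/t9.png');cv2.imwrite('pics/c7.png',cv2.resize(a[160:230,235:328],(600,450),interpolation=cv2.INTER_CUBIC))"
```

```text
67.45 [0.4626 0.0878 0.0652] toolz deg [  5.56 -13.73] yaw -78.83638693444901 q [ 0.24  0.29  2.   -0.35  0.84  1.84] gap 3.8588999615947075e-05 F [-5.4  3.7 21.4]
t 67.5 tcp [0.4625 0.088  0.0641] phi 100.5 r 0.4089 Ftan 0.6 Frad 0.7 Fz 0.7 gap 0.0003
tip px [149.13 179.13] 11 dist 107.9
```

View pics/c7.png

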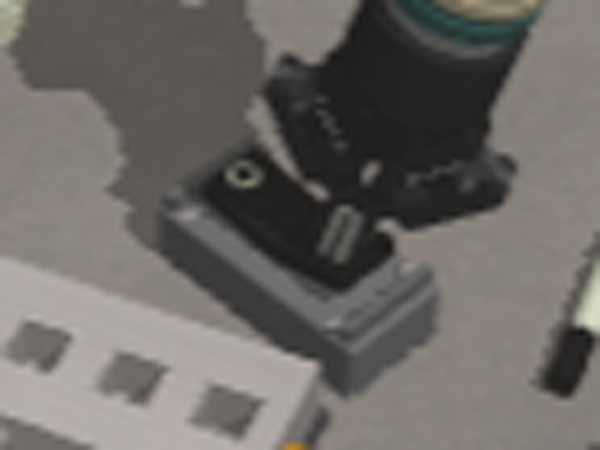

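apply_moves(
  deltas=[
    {"hand":0.0,"slide":[-0.002,0,-0.004],"yaw":0},
    {"hand":0.0,"slide":[0,0,0],"yaw":0},
    {"hand":0.0,"slide":[0,0,0.02],"yaw":0},
    {"hand":0.0,"slide":[0,0,0.05],"yaw":0},
    {"hand":0.0,"slide":[-0.02,-0.04,0.05],"yaw":0},
    {"hand":0.0,"slide":[-0.04,-0.04,0.04],"yaw":0},
    {"hand":0.0,"slide":[-0.03,-0.03,0],"yaw":0},
    {"hand":0.0,"slide":[0,0,0],"yaw":0},
  ],
)

```text
time: 68.5
ee_pos: [0.373, -0.0188, 0.216]
orientation: [0.769, -0.625, 0.115, 0.064]
wrist_force: [0.3, -0.6, 0.0]
finger_gap: -0.0
```

```bash
python3 tl.py; python3 tip.py 10; python3 wa.py 10,157; python3 tr.py; python3 -c "
import cv2,numpy as np
a=cv2.imread('pics/t10.png')
z=lambda x,y,w,h:cv2.resize(a[y:y+h,x:x+w],(400,300),interpolation=cv2.INTER_CUBIC)
cv2.imwrite('pics/c8.png',np.vstack([np.hstack([z(245,160,93,70),z(270,190,160,120)]),np.hstack([z(120,110,120,90),z(0,0,512,384)])]))"
```

```text
68.5 [ 0.373  -0.0188  0.216 ] toolz deg [  5.54 -13.89] yaw -78.5712860590179 q [ 0.   -0.06  1.97 -0.27  1.14  1.47] gap -3.923724934066925e-06 F [ 0.3 -0.6  0. ]
t 68.55 tcp [ 0.3748 -0.0182  0.2163] phi 118.7 r 0.3374 Ftan -0.4 Frad -0.5 Fz -0.3 gap -0.0004
tip px [149.13 179.13] 11 dist 107.9
10 7.499999999999999
68.75 [ 0.37622799 -0.01697633  0.2155522 ] 4.32586965439131e-05 2
(array([ 0.52818829,  0.33155817, -0.29455075]), np.float64(0.39658958151588897))
```

View pics/c8.png

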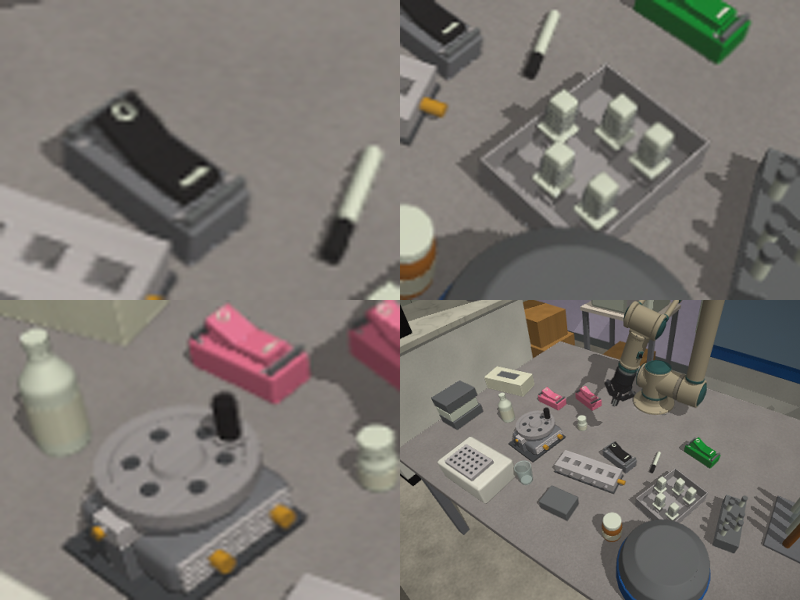

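The ring end is raised, so the pump is on. Five cartridges stand in the tray, the sockets are empty, and the wheel stays where I left it. I'm handing in.

```bash
python3 -c "
from cell import robot
print(robot.finish_job())"
```

```text
the job is handed in; nothing more can be done
None
```

The job is done and was handed in at about 69 s.

- **What I did:** I pressed the ring end of the black rocker until it snapped off. Then I pulled all five cartridges and stood them in the steel tray. I turned the flywheel clockwise by its knob just over compression, and last pressed the bar end to switch the pump on again.
- **Pump and wheel:** In the last picture the ring end is up, so the pump is on. I put the wheel about 0.25–0.3 rad past dead centre, from the hole pattern, the piston tip first moving out and then back in, and the force on the fingers reversing. It had not moved since I let go.
- **Tray and bench:** All five sockets are empty, all five cartridges stand in the tray, and the tray and the other bench items looked undisturbed.
- **Less tidy:**
  - The tool slowly drifted out of vertical, to about 15° by the end. My attempts to bring it back did not work and cost about 17 s. The last two cartridges were therefore pulled with a tilted grip, but both stood upright.
  - While trying to correct the tilt, the last joint read 2.70 rad, right at its limit to the two decimals printed. I saw no sign that it passed the limit, but I did not read it more finely.
  - The second rocker press showed about 21 N at its peak, just before it snapped.

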